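# Load the curing unit with the packed denture flasks, found by their weight

## Robot

A 6-joint arm with a two-finger parallel gripper is mounted at the origin on a cart in front of the work surface, level with it; the furniture and walls round the work are solid. World frame = base frame: x ahead of the robot, y to its left, z up, the work surface at z = 0. Lengths are in m, angles in degrees, forces in N, time in s.
With the tool pointing down it reaches from about 0.225 to 0.725 m from the base axis. Payload 3.1 kg.
Tool frame: the origin (TCP) lies at the very end of the fingers, on their centre line; the grasp point (between the pads) lies 19 mm behind it; z points along the fingers, y is the line along which they close (so a half turn about z gives the same grasp; the last joint's range is limited). The gripper opens to 85 mm and grips with 20 to 120 N. Pads are 22 mm wide; open, the fingers measure 114 mm over their backs; the gripper's body (76 mm by 85 mm) begins 54 mm behind the grasp point. The pads swing forward as they close: fully open they stand 13 mm farther back than shut.
Start: joints at [-75.161, 2.75, 5.684, 92.934, 0, 82.678], TCP at [0.198, -0.486, 0.195] pointing down, gripper open.
Joint ranges: [-166.93, 166.93], [-56.73, 111.36], [-69.38, 81.34], [-121.58, 131.49], [-85.45, 84.26], [-180, 180]. Speed limits (degrees/s): [159.86, 159.86, 180, 180, 180, 180].

## Interface

Orientations are given as [roll, pitch, yaw] about the fixed x, y, z axes, in that order (R = Rz(yaw) Ry(pitch) Rx(roll)).
In Python, from station import bot gives the robot as it stands.
- The arm moves only by the tool step_arm, never from a script. Its argument "rows" is text: rows parted by semicolons, each of 5 numbers parted by spaces: the shift along the tool's x, y, z in cm, then the turn about the tool's z in rad, then the opening, from -1 (shut) to 1 (fully open), so that 0 is half open. A call has 1 to 12 rows; each row is the pose to reach, as a shift and turn from the pose commanded when the call began, along the tool's axes at that moment; what a row does not reach only later rows make up. A row lasts 1/8 s, in which the tool goes at most 62.5 mm and 10.7 degrees, less where a joint would pass 70% of its speed; a pose out of reach is approached as far as the arm can. A call with a gripper value outside its range is refused whole. The fingers move at their own pace and stop on an object; "force" is the grip in N (left out, the last holds). Time passes only in rows, so rows that repeat a pose let the fingers close. It gives the time, the measured TCP pose, the force, the opening and the grip force at its end, in the units of the state.
- bot.read_state(): the state, without advancing time (a new reading comes with each control period).
- bot.read_camera(name): name is "side" or "top"; returns (picture, depth): 480x640x3 uint8, red, green, blue; 480x640 float32, m along the optical axis (not along the pixel's ray), 0 where there is no reading.
- bot.camera_info(name): a dict with "mtx" (3x3 intrinsics, pixels), "pose" (4x4, takes a point from camera to world coordinates). Camera axes: x right, y down, z forward; pixel columns grow to the right and rows downward; lengths in m; the calibration is good to about 2 mm. A picture is of the moment at which its call begins. camera_info takes no time and is no camera call.
- bot.job_done(): hands the job in; it is judged then, once.
Trained networks look in the newest picture that a camera, given by its name, has taken for a name from the list of things; names that differ only in an ending like _2 or _b are one class to them, and where a whole thing is asked for, a point or a joint stands for the part that bears it (a point fixed in the world has none). Each returns a list of dicts, best first, with "confidence" (0 to 1); they miss things now and then, are a little off and sometimes report something else, mostly with a low value. They report only what shows in the picture. A call takes as long as a camera call. They do not tell look-alikes from the thing itself.
- bot.masks_of(camera, target): "region" (480x640 bool, what is visible of it) and "extent" ([centre column, centre row, width, height] in pixels, round what is visible of it).
The state is a dict: "time_s": time; "qpos": joint angles; "dq": joint speeds; "tau": joint torques, N m; "position": TCP position; "tcp_rot": TCP orientation; "ft_force": force on the tool from outside, world axes, zero at the start; "wrist_torque": the same for the moment, N m; "width": opening from 0.0 (shut) to 1.0 (fully open); "grip_force": force on a finger pad.
Only numpy, scipy, OpenCV 4.12 (cv2) and the standard library are available. Lean on these libraries where they do the work, as an engineer would, in place of code of your own. Each camera call takes 0.05 s, during which the arm holds its last target. There are 200 camera calls.

## Task

Some of the closed brass flasks on the bench are packed and some are empty; lift them to feel which are the heavy ones, and set every packed flask flat in the drawer of the curing unit and every empty one flat in the grey case pan. When all the flasks are sorted, slide the drawer fully home without slamming it, then press the start button on top of the unit all the way down, never while the drawer is open. Leave the plaster casts alone, and end with the drawer still shut.

Things in the scene. Friction and masses are not known exactly. Their poses are not given: they have to be found in the camera images.
- flask_a: closed brass flask, 51 x 56 mm (x, y) and 37 mm high, with a small lug that makes it 70 mm long in y. Origin: centre of its underside; z up through the lid; grip it across x. All five, or four of them, are there, all alike to the eye (None while absent). Packed it weighs 0.59 to 0.69 kg, empty 0.29 to 0.35 kg; only the weight tells, not the name or place, and there is at least one of each.
- flask_b: another brass flask, the same in all that flask_a's words say
- flask_c: another brass flask, the same in all that flask_a's words say
- flask_d: another brass flask, the same in all that flask_a's words say
- flask_e: another brass flask, the same in all that flask_a's words say
- oven: the curing unit, a fixed grey painted housing 250 x 310 x 90 mm (x, y, z) on the right-hand desk. Origin: centre of its underside on the desk; its front (the drawer side) faces its own -x. It does not move.
- drawer (a joint): how far the unit's drawer is pulled out, m: 0 fully home on its stop, 0.17 at its outer stop; it starts between 0 and 0.03. It slides along the unit's x, out towards -x, with about 2.5 N of friction (a little more in motion), has no spring and stays where it is left.
- drawer_handle (a point): middle of the drawer's bow handle: a level round bar of 10 mm diameter, 114 mm straight, along the unit's y, 60 mm above the desk and 42 mm out from the front panel (37 mm free between bar and panel, nothing above or below). Axes as the unit's. The white front panel is 12 mm thick and 304 mm wide, its top edge 81 mm above the desk.
- drawer_floor (a point): point on the drawer's floor, 26 mm above the desk, mid-width, 75 mm behind the inside of the front panel; axes as the unit's. Inside, the drawer is 276 mm wide (y) and 196 mm deep (x: 75 mm before this point to 121 mm behind it); walls 24 mm above the floor; the housing's roof is 54 mm above it. With the drawer fully out this point is 95 mm in front of the housing.
- start_top (a point): centre of the top face of the round black start button (32 mm diameter) on top of the unit near its right front corner, 112 mm above the desk; it is pressed straight down.
- start (a joint): travel of the start button, m: 0 up, 0.006 fully down (5 N); springs back.
- pan: the fixed grey plastic case pan in front of the robot; origin: centre of its underside. Close behind it stand a blue micromotor box and, behind that, a desk lamp that leans forward: carry flasks to the right-hand desk over the pan, in front of these.
- pan_in (a point): centre of the inner floor (4 mm above the bench) of the case pan: outside 165 x 250 mm (x, y) and 30 mm high, walls 4 mm, so inside 157 x 242 mm. Axes as the pan's, about the world's.
- cast_1: plaster cast of a jaw, about 50 x 60 x 36 mm, standing among the flasks; origin: centre of its underside. Leave it.
- cast_2: another such plaster cast, near the front edge of the bench on the left. Leave it.
Not all that is in view belongs to the job. What is shaped like the flask_a but red is not meant.

How it is judged:
By the outcome, as a careful person would: the job done as asked, in the order asked, and still so for the second after the job is handed in, with the robot touching nothing.
Of flask_a, flask_b, flask_c, flask_d, flask_e only 4 to 5 are there at a start; the rules pass over those that are not, and their reading is None.
At some moment in a run one of flask_a, flask_b, flask_c, flask_d, flask_e may be knocked a few centimetres aside while the robot is not near it.
Once in a run the grip may slacken for a moment while it holds something.
It also fails if it takes over 208 s, if anything falls off the work surface, if the arm or the gripper's body presses on something with over 40 N, if the wrist force passes 120 N, or if a joint passes its speed limit or range.

## Working session

There is one attempt and no reset: what is moved stays moved. The work goes in short steps, Python scripts to look and compute and a tool call to move; the robot and the scene stay as the last step left them, time stands still between calls to the robot, and variables do not carry over. Pictures are saved under pics/ and viewed, at most 14 in all, crops included, and the job is handed in when it is done.

Besides the shell and the picture viewer there is one more tool, called after "Request:" by a JSON object that holds its "method" and its "body", one argument or row to a line. step_arm: Moves the arm, as the interface text tells. Its arguments: {"type":"object","properties":{"rows":{"type":"string"},"force":{"type":"number"}},"required":["rows"]}

```bash
mkdir -p pics; ls; cat > h.py <<'E'
import numpy as np, cv2
from station import bot
def cam(n):
    rgb,d=bot.read_camera(n); i=bot.camera_info(n); return rgb,d,np.array(i["mtx"]),np.array(i["pose"])
def cloud(d,K,P):
    v,u=np.mgrid[:480,:640]
    p=np.stack([(u-K[0,2])/K[0,0]*d,(v-K[1,2])/K[1,1]*d,d],-1)
    return p@P[:3,:3].T+P[:3,3]
def save(n,rgb): cv2.imwrite("pics/"+n+".png",rgb[:,:,::-1])
E
python3 - <<'E'
from h import *
s=bot.read_state();print(s)
for n in("top","side"):
    rgb,d,K,P=cam(n);save(n+"0",rgb);C=cloud(d,K,P);print(n,P[:3,3],K[0,0])
    for t in("flask_a","cast_1","oven","drawer_handle","start_top","pan"):
        for m in bot.masks_of(n,t):
            r=m["region"]&(d>0);q=C[r]
            if len(q)<5: continue
            top=np.percentile(q[:,2],95);z=q[q[:,2]>top-.008]
            print(t,round(m["confidence"],2),np.round(m["extent"]),r.sum(),"zt",round(top,3),"med",np.round(np.median(z,0),3),"lo",np.round(np.percentile(z,2,0),3),"hi",np.round(np.percentile(z,98,0),3), "rgb",rgb[r].mean(0).round())
E
```

```text
pics
{'time_s': 0.0, 'qpos': array([-7.51613513e+01,  2.79351648e+00,  5.59160367e+00,  9.29346498e+01,
       -4.77432202e-04,  8.26784826e+01]), 'dq': array([ 0.10491129, -0.02759117,  0.05971006, -0.01613352,  0.00029273,
        0.01280282]), 'tau': array([-8.76428439e-04, -3.38778877e+01,  3.20017397e+01,  2.01433792e-02,
       -2.05839092e-04,  3.09946714e-06]), 'position': array([ 0.19783969, -0.48553638,  0.19401154]), 'tcp_rot': array([-1.79864490e+02, -1.69295904e-02,  2.21601467e+01]), 'ft_force': array([ 0.47791334, -0.23961231,  0.00683106]), 'wrist_torque': array([ 0.02997819, -0.00374495, -0.02657052]), 'grip_force': 0.0, 'width': 1.0037227502547885}
top [-0.25238198  0.12763557  1.98672675] 578.7660372978885
flask_a 0.84 [274. 229.  18.  20.] 242 zt 0.044 med [0.6   0.281 0.039] lo [0.576 0.255 0.036] hi [0.63  0.31  0.047] rgb [162. 139.  82.]
flask_a 0.8 [294. 260.  19.  16.] 283 zt 0.044 med [0.475 0.208 0.039] lo [0.453 0.186 0.036] hi [0.501 0.24  0.048] rgb [157. 136.  83.]
flask_a 0.67 [260. 288.  18.  20.] 260 zt 0.043 med [0.373 0.334 0.039] lo [0.349 0.312 
[... 2520 characters left out ...]
 4786 zt 0.094 med [ 0.683 -0.375  0.091] lo [ 0.539 -0.532  0.087] hi [ 0.799 -0.206  0.103] rgb [129. 129. 135.]
oven 0.15 [350. 184.  74.  39.] 1497 zt 0.081 med [ 0.577 -0.281  0.079] lo [ 0.489 -0.408  0.073] hi [ 0.658 -0.172  0.086] rgb [129. 127. 129.]
drawer_handle 0.57 [350. 185.  75.  45.] 1476 zt 0.081 med [ 0.576 -0.281  0.079] lo [ 0.489 -0.408  0.073] hi [ 0.657 -0.171  0.086] rgb [129. 127. 129.]
start_top 0.61 [366. 151.  10.   7.] 44 zt 0.116 med [ 0.564 -0.423  0.112] lo [ 0.555 -0.439  0.108] hi [ 0.578 -0.405  0.117] rgb [82. 80. 82.]
pan 0.57 [355. 259.  73.  66.] 3174 zt 0.028 med [0.436 0.104 0.027] lo [ 0.354 -0.091  0.02 ] hi [0.533 0.171 0.033] rgb [129. 125. 129.]
```

View pictures.

View pics/top0.png

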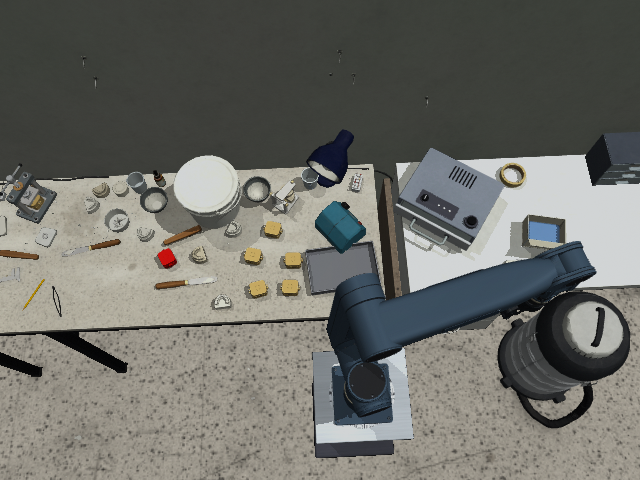

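View pics/side0.png

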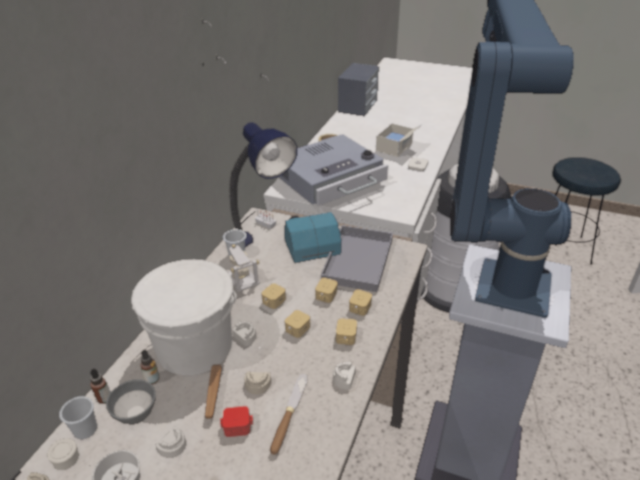

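```bash
cat >> h.py <<'E'
def near(c,guess,r): return np.hypot(*(np.asarray(c)[:2]-guess))<r
def rect(q):
    (c,wh,a)=cv2.minAreaRect((q[:,:2]*1000).astype(np.float32)); 
    if wh[0]>wh[1]: wh=wh[::-1]; a+=90   # a = direction of short side
    a=(a+90)%180-90
    return np.round(np.array(c)/1000,4),np.round(wh,1),round(a,1)
E
python3 - <<'E'
from h import *
D={}
for n in("top","side"):
    rgb,d,K,P=cam(n);D[n]=(rgb,d,cloud(d,K,P))
G=[(.602,.287),(.477,.214),(.375,.342),(.375,.23),(.502,.362)]
for n in D:
    rgb,d,C=D[n];R=rgb.astype(int)
    br=(R[...,0]-R[...,2]>30)&(d>0)
    for g in G:
        m=br&(np.hypot(C[...,0]-g[0],C[...,1]-g[1])<.055)
        qa=C[m&(C[...,2]>.012)]; qt=C[m&(C[...,2]>.028)]
        print(n,g,"all",rect(qa),"top",rect(qt),np.median(qt[:,2]).round(4))
    C2=C.reshape(-1,3)
    box=(C2[:,0]>.4)&(C2[:,1]<-.1)&(C2[:,1]>-.6)&(d.ravel()>0)
    q=C2[box&(C2[:,2]>.087)&(C2[:,2]<.1)&(C2[:,0]>.45)]
    print("oven",rect(q),len(q))
    q=C2[box&(C2[:,2]>.05)&(C2[:,2]<.075)&(C2[:,0]<.62)]
    m=bot.masks_of(n,"drawer_handle")[0]["region"]
    q=C[m&(d>0)]
    for lo,hi in((.052,.072),(.072,.088)): 
        w=q[(q[:,2]>lo)&(q[:,2]<hi)];print(lo,len(w),rect(w),w.mean(0).round(3))
    q=C2[(C2[:,0]>.3)&(C2[:,0]<.57)&(abs(C2[:,1]-.04)<.16)&(C2[:,2]>.02)&(C2[:,2]<.04)&(d.ravel()>0)]
    print("pan",rect(q),np.percentile(q,[1,99],axis=0).round(3).tolist())
    q=C2[(abs(C2[:,0]-.45)<.04)&(abs(C2[:,1]-.03)<.06)];print("panfloor",np.median(q[:,2]))
    q=C2[(abs(C2[:,0]-.44)<.02)&(abs(C2[:,1]-.29)<.02)];print("bench",np.median(q[:,2]))
    q=C2[(abs(C2[:,0]-.45)<.03)&(abs(C2[:,1]+.25)<.03)];print("desk",np.median(q[:,2]))
a=D["top"][0];save("crops",np.vstack([cv2.resize(a[205:310,200:390],None,fx=3,fy=3,interpolation=cv2.INTER_CUBIC)[:300],cv2.resize(a[150:262,390:510],(570,300),interpolation=cv2.INTER_CUBIC)]))
E
```

```text
top (0.602, 0.287) all (array([0.604, 0.284]), array([55.6, 68.6]), -12.4) top (array([0.6041, 0.2835]), array([52.1, 68.8]), -15.9) 0.036
top (0.477, 0.214) all (array([0.4791, 0.2114]), array([54.8, 65.5]), -1.3) top (array([0.4793, 0.2112]), array([54.6, 65. ]), -2.4) 0.0361
top (0.375, 0.342) all (array([0.3768, 0.3388]), array([55.8, 67.9]), 18.7) top (array([0.3763, 0.3394]), array([51.4, 67.3]), 12.1) 0.0361
top (0.375, 0.23) all (array([0.3748, 0.227 ]), array([52.2, 67.9]), 0.7) top (array([0.3744, 0.2234]), array([50.2, 60.7]), -2.8) 0.0359
top (0.502, 0.362) all (array([0.5022, 0.3568]), array([52. , 69.1]), -17.5) top (array([0.5028, 0.3587]), array([51.8, 63. ]), -18.0) 0.0362
oven (array([ 0.6852, -0.348 ]), array([404.9, 497.1]), -0.4) 3949
0.052 344 (array([ 0.5636, -0.2875]), array([ 88.3, 300. ]), -35.3) [ 0.556 -0.285  0.063]
0.072 305 (array([ 0.5613, -0.2895]), array([ 82.6, 297.4]), -31.1) [ 0.568 -0.295  0.079]
pan (array([0.465 , 0.0612]), array([215.7, 297.3]), 6.2) [[0.351, -0.092, 0.02], [0.565, 0.2, 0.04]]
panfloor 0.003122754138539463
bench -0.00496102356
[... 479 characters left out ...]
 (array([0.3766, 0.2327]), array([51.9, 65.7]), -6.0) top (array([0.3766, 0.232 ]), array([51.6, 64.3]), -7.7) 0.0353
side (0.502, 0.362) all (array([0.5038, 0.3634]), array([51.1, 65.8]), -14.4) top (array([0.5039, 0.3634]), array([50.4, 65.7]), -13.5) 0.0355
oven (array([ 0.6969, -0.3508]), array([376.7, 497.4]), -0.0) 2436
0.052 484 (array([ 0.5616, -0.2865]), array([103.2, 309.3]), -27.1) [ 0.562 -0.28   0.062]
0.072 316 (array([ 0.5811, -0.2965]), array([ 48.5, 305.2]), -35.0) [ 0.577 -0.284  0.079]
pan (array([0.4663, 0.0598]), array([212.3, 294.4]), 5.8) [[0.353, -0.092, 0.02], [0.565, 0.199, 0.04]]
panfloor 0.0028600786586194804
bench -0.0008272163920517439
desk 0.0006761237601862202
```

View pics/crops.png

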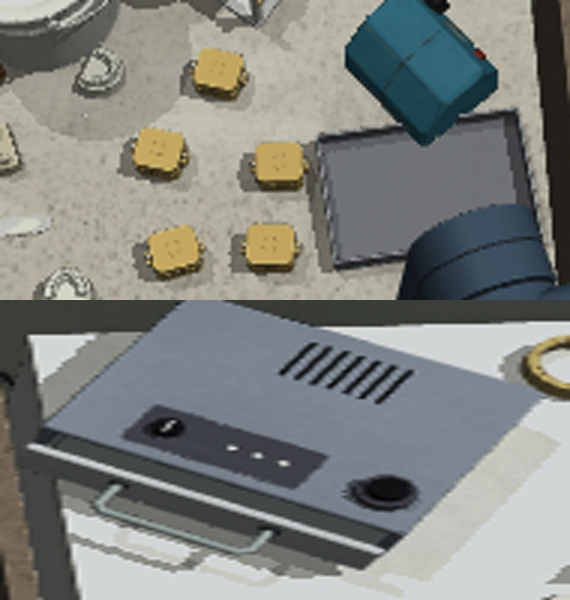

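```bash
python3 - <<'E'
from h import *
for n in("top","side"):
    rgb,d,K,P=cam(n);C=cloud(d,K,P)
    m=bot.masks_of(n,"oven")[0]["region"]
    m=cv2.erode(m.astype(np.uint8),np.ones((2,2)))>0
    z=C[...,2]
    t=m&(d>0)&(abs(z-.092)<.008)&(C[...,0]>.45)
    _,l,st,_=cv2.connectedComponentsWithStats(t.astype(np.uint8));i=1+st[1:,4].argmax()
    q=C[l==i];print(n,"oven",rect(q),len(q),np.median(q[:,2]))
    m=bot.masks_of(n,"drawer_handle")[0]["region"]
    q=C[m&(d>0)&(abs(z-.079)<.006)&(C[...,0]<.7)]
    l=cv2.fitLine(q[:,:2].astype(np.float32),cv2.DIST_HUBER,0,.01,.01).ravel();print("panel line",l,np.degrees(np.arctan2(l[1],l[0])))
    b=bot.masks_of(n,"start_top")[0];q=C[b["region"]&(d>0)];q=q[q[:,2]>np.percentile(q[:,2],40)];print("button",q.mean(0).round(4),np.median(q,0).round(4),b["extent"])
    # rays for handle: print points z .05-.068 in front, in oven frame yaw -30
    for yaw in(-28,-30,-32):
        c,s=np.cos(np.radians(yaw)),np.sin(np.radians(yaw));R=np.array([[c,s],[-s,c]])
        q=C[m&(d>0)];o=np.c_[q[:,:2]@R.T,q[:,2]];h=o[(abs(o[:,2]-.061)<.006)]
        print(yaw,"hist x'",*[ (round(v,3),k) for k,v in zip(*np.histogram(h[:,0],np.arange(.55,.75,.01)))if k])
E
```

```text
top oven (array([ 0.6915, -0.3809]), array([253.3, 302.7]), -34.5) 4121 0.09130188672945194Traceback (most recent call last):
  File "<stdin>", line 12, in <module>
cv2.error: OpenCV(4.12.0) /io/opencv/modules/imgproc/src/linefit.cpp:50: error: (-215:Assertion failed) count > 0 in function 'fitLine2D_wods'
```

```bash
python3 - <<'E'
from h import *
for n in("top","side"):
    rgb,d,K,P=cam(n);C=cloud(d,K,P);z=C[...,2]
    t=(d>0)&(abs(z-.0915)<.006)&(np.hypot(C[...,0]-.69,C[...,1]+.38)<.22)
    _,l,st,_=cv2.connectedComponentsWithStats(t.astype(np.uint8));i=1+st[1:,4].argmax()
    q=C[l==i];print(n,"oven",rect(q),len(q),np.median(q[:,2]))
    yaw=-34.5;c,s=np.cos(np.radians(yaw)),np.sin(np.radians(yaw));R=np.array([[c,s],[-s,c]])
    q=C[d>0];o=np.c_[(q[:,:2]-[.6915,-.381])@R.T,q[:,2]]
    for a,b in((-.145,-.05),(-.05,.05),(.05,.145)):
        w=o[(o[:,1]>a)&(o[:,1]<b)]
        top=w[(abs(w[:,2]-.0915)<.005)&(abs(w[:,0])<.14)];pan=w[(abs(w[:,2]-.080)<.005)&(w[:,0]<-.11)&(w[:,0]>-.2)]
        h=w[(w[:,2]>.045)&(w[:,2]<.07)&(w[:,0]>-.24)&(w[:,0]<-.165)]
        print(a,"top x'",np.percentile(top[:,0],[1,99]).round(4),"panel",len(pan),np.percentile(pan[:,0],[5,50,95]).round(4),"handle",len(h),h.mean(0).round(4) if len(h) else'')
    tt=o[(abs(o[:,2]-.0915)<.005)&(abs(o[:,0])<.1)&(abs(o[:,1])<.2)];print("y'",np.percentile(tt[:,1],[1,99]).round(4))
    h=o[(o[:,2]>.045)&(o[:,2]<.07)&(o[:,0]>-.24)&(o[:,0]<-.165)&(abs(o[:,1])<.1)]
    if len(h)>3: print("handle y'",np.percentile(h[:,1],[2,98]).round(3))
    b=o[(o[:,2]>.105)&(o[:,2]<.125)&(np.hypot(o[:,0]+.08,o[:,1]+.11)<.03)];print("button",len(b),b.mean(0).round(4),((b.min(0)+b.max(0))/2).round(4))
E
```

```text
top oven (array([ 0.7014, -0.3805]), array([265.6, 314.7]), -34.7) 3660 0.09124686196734899
-0.145 top x' [-0.1228  0.1229] panel 76 [-0.1556 -0.1478 -0.1146] handle 20 [-0.1834 -0.0594  0.063 ]
-0.05 top x' [-0.1222  0.1223] panel 86 [-0.1561 -0.1486 -0.115 ] handle 62 [-0.1965  0.0042  0.0641]
0.05 top x' [-0.121   0.1272] panel 83 [-0.157  -0.148  -0.1121] handle 27 [-0.187   0.0643  0.0641]
y' [-0.1478  0.1556]
handle y' [-0.065  0.073]
button 80 [-0.0792 -0.1114  0.1112] [-0.0792 -0.1113  0.1147]
side oven (array([ 0.6951, -0.3748]), array([262.3, 316. ]), -34.6) 2499 0.09034344357591317
-0.145 top x' [-0.1228  0.1219] panel 83 [-0.1571 -0.1471 -0.1158] handle 19 [-0.1813 -0.0556  0.0629]
-0.05 top x' [-0.1257  0.1215] panel 90 [-0.1576 -0.1497 -0.1176] handle 74 [-1.979e-01 -1.000e-04  6.210e-02]
0.05 top x' [-0.1249  0.1074] panel 89 [-0.1577 -0.1488 -0.1185] handle 38 [-0.1878  0.0684  0.0632]
y' [-0.1426  0.1593]
handle y' [-0.058  0.077]
button 40 [-0.0826 -0.1056  0.1112] [-0.0829 -0.1065  0.1103]
```

```bash
cat >> h.py <<'E'
OC=np.array([.695,-.376]);OY=-34.5
def ov(x,y):
    a=np.radians(OY);return [OC[0]+x*np.cos(a)-y*np.sin(a),OC[1]+x*np.sin(a)+y*np.cos(a)]
def sh(*T):
    "world targets (x,y,z,yaw) -> tool shifts cm, turn rad, rows"
    s=bot.read_state();p=s["position"];yw=s["tcp_rot"][2];a=np.radians(yw)
    print("t",round(s["time_s"],2),"p",p.round(4),"rot",s["tcp_rot"].round(1),"w",round(s["width"],3),"gf",round(s["grip_force"],1),"F",s["ft_force"].round(2),"q6",s["qpos"][5].round(0))
    from scipy.spatial.transform import Rotation as Ro
    R=Ro.from_euler("xyz",s["tcp_rot"],degrees=True).as_matrix();pp=p;py=yw
    for t in T:
        t=np.array(t,float);d=R.T@(t[:3]-p)*100;dy=(t[3]-yw+180)%360-180
        n=max(np.linalg.norm(t[:3]-pp)/.0625,abs((t[3]-py+180)%360-180)/10.7);pp=t[:3];py=t[3]
        print("%.2f %.2f %.2f %.3f  rows>=%.1f"%(*d,-np.radians(dy),n))
E
python3 - <<'E'
from h import *
x,y=ov(-.199,0);print(x,y)
sh((x,y,.16,55.5),(x,y,.043,55.5))
E
```

```text
0.5309988884642188 -0.26328515885195825
t 1.15 p [ 0.198  -0.4862  0.1952] rot [-180.    -0.    22.2] w 1.001 gf 0.0 F [-0.01 -0.35 -0.86] q6 83.0
39.25 -8.08 3.52 -0.582  rows>=6.4
39.25 -8.08 15.22 -0.582  rows>=1.9
```

Request:
{"method": "step_arm", "body": {
  "rows": "39.25 -8.08 3.5 -0.582 -0.1;39.25 -8.08 3.5 -0.582 -0.1;39.25 -8.08 3.5 -0.582 -0.1;39.25 -8.08 3.5 -0.582 -0.1;39.25 -8.08 3.5 -0.582 -0.1;39.25 -8.08 3.5 -0.582 -0.1;39.25 -8.08 3.5 -0.582 -0.1;39.25 -8.08 3.5 -0.582 -0.1;39.25 -8.08 3.5 -0.582 -0.1;39.25 -8.08 3.5 -0.582 -0.1;39.25 -8.08 3.5 -0.582 -0.1",
  "force": 40
}}

```text
time_s: 2.52
position: [0.5304, -0.2643, 0.1606]
tcp_rot: [180.0, 0.0, 55.4]
ft_force: [-0.4, -0.8, -0.3]
width: 0.442
grip_force: 0.0
```

```bash
python3 - <<'E'
from h import *
x,y=ov(-.199,0)
sh((x,y,.16,55.5),(x,y,.043,55.5))
rgb,d,K,P=cam("side");save("s1",cv2.resize(rgb[100:260,250:450],(800,600)))
E
```

```text
t 2.52 p [ 0.5304 -0.2643  0.1606] rot [180.    0.   55.4] w 0.442 gf 0.0 F [-0.37 -0.81 -0.28] q6 92.0
0.12 -0.00 0.06 -0.002  rows>=0.0
0.12 -0.01 11.76 -0.002  rows>=1.9
```

View pics/s1.png

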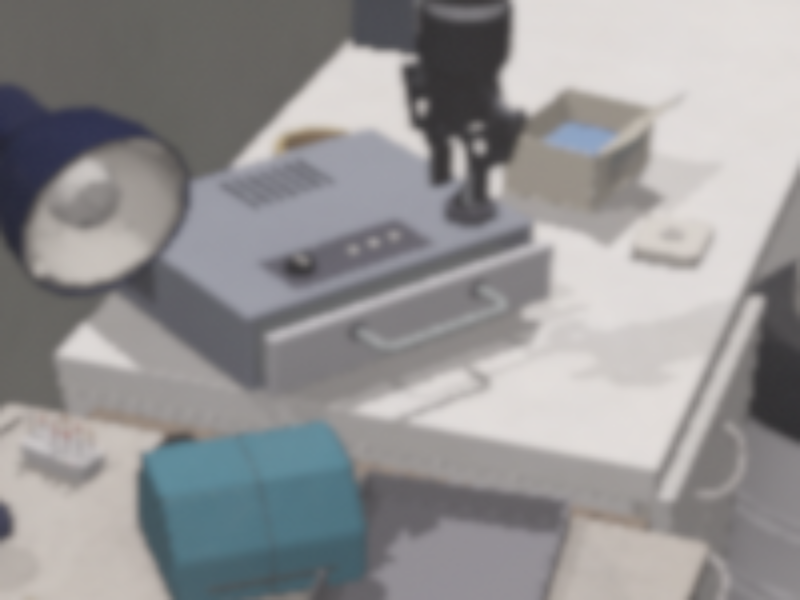

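Request:
{"method": "step_arm", "body": {
  "rows": "0.1 0 4 0 -0.1;0.1 0 8 0 -0.1;0.1 0 10 0 -0.1;0.1 0 11.7 0 -0.1;0.1 0 11.7 0 -0.1;0.1 0 11.7 0 -1;0.1 0 11.7 0 -1;0.1 0 11.7 0 -1;0.1 0 11.7 0 -1;0.1 0 11.7 0 -1;0.1 0 11.7 0 -1;0.1 0 11.7 0 -1",
  "force": 40
}}

```text
time_s: 4.08
position: [0.5316, -0.2625, 0.0431]
tcp_rot: [-180.0, 0.0, 55.5]
ft_force: [-0.2, -0.0, 0.5]
width: -0.001
grip_force: 0.0
```

```bash
python3 - <<'E'
from h import *
rgb,d,K,P=cam("side");a=rgb[140:230,300:420]
rgb,d,K,P=cam("top");b=rgb[185:275,390:510]
save("s2",np.hstack([cv2.resize(x,(400,300),interpolation=cv2.INTER_CUBIC) for x in(a,b)]))
C=cloud(d,K,P);c,s=np.cos(np.radians(OY)),np.sin(np.radians(OY));R=np.array([[c,s],[-s,c]])
p=bot.read_state()["position"];print("tcp oven frame",R@(p[:2]-OC))
E
```

```text
tcp oven frame [-0.19900148  0.00101647]
```

View pics/s2.png

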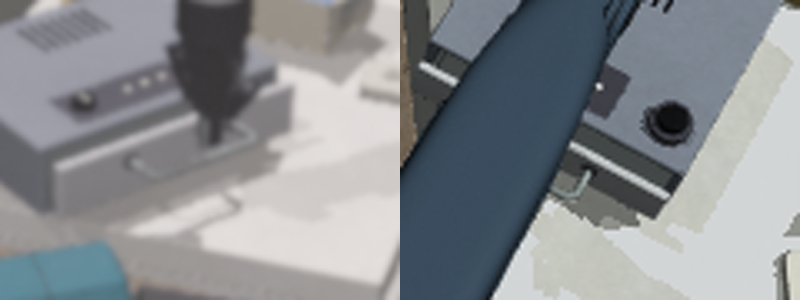

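Request:
{"method": "step_arm", "body": {
  "rows": "0 -1 0 0 -1;0 -2 0 0 -1;0 -3 0 0 -1;0 -4 0 0 -1;0 -5 0 0 -1"
}}

```text
time_s: 4.8
position: [0.4898, -0.2337, 0.0433]
tcp_rot: [180.0, -0.0, 55.5]
ft_force: [0.1, -0.3, 0.6]
width: 0.001
grip_force: 0.0
```

```bash
python3 - <<'E'
from h import *
rgb,d,K,P=cam("side");a=rgb[140:230,300:420]
rgb,d,K,P=cam("top");b=rgb[185:275,390:510]
save("s3",np.hstack([cv2.resize(x,(400,300),interpolation=cv2.INTER_CUBIC) for x in(a,b)]))
sh()
E
```

```text
t 4.9 p [ 0.4894 -0.2334  0.0432] rot [-180.    -0.    55.5] w 0.002 gf 0.0 F [-0.01  0.23 -0.35] q6 92.0
```

View pics/s3.png

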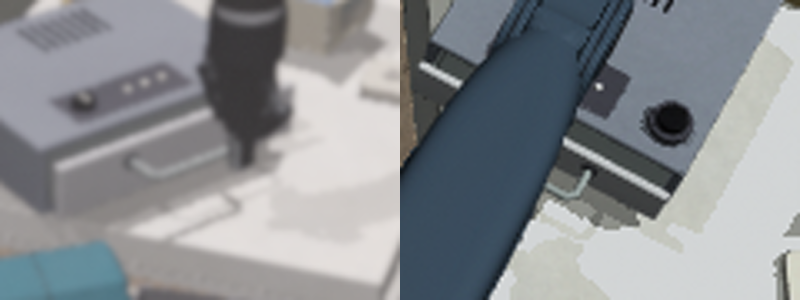

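```bash
python3 - <<'E'
from h import *
rgb,d,K,P=cam("side");C=cloud(d,K,P)
def pr(p):
    q=np.linalg.inv(P)@np.r_[p,1];return (K@q[:3]/q[2])[:2].round(1),q[2].round(3)
s=bot.read_state();p=s["position"];u,z=pr(p);print("proj tcp",u,z)
print("crop px",(u-[300,140])*400/120)
for dz in(0,.02,.05): print(pr(p+[0,0,dz]))
u=u.astype(int)
for v in range(u[1]-14,u[1]+5,2):
    print(v,[tuple(C[v,x].round(3)) for x in range(u[0]-8,u[0]+9,4)])
E
```

```text
proj tcp [371.1 198.6] 1.837
crop px [237.         195.33333333]
(array([371.1, 198.6]), np.float64(1.837))
(array([371.4, 193.5]), np.float64(1.825))
(array([371.8, 185.7]), np.float64(1.807))
184 [(np.float64(0.546), np.float64(-0.321), np.float64(0.039)), (np.float64(0.521), np.float64(-0.283), np.float64(0.066)), (np.float64(0.491), np.float64(-0.227), np.float64(0.104)), (np.float64(0.478), np.float64(-0.227), np.float64(0.107)), (np.float64(0.51), np.float64(-0.401), np.float64(0.001))]
186 [(np.float64(0.531), np.float64(-0.272), np.float64(0.062)), (np.float64(0.518), np.float64(-0.275), np.float64(0.063)), (np.float64(0.489), np.float64(-0.221), np.float64(0.1)), (np.float64(0.477), np.float64(-0.224), np.float64(0.1)), (np.float64(0.508), np.float64(-0.395), np.float64(-0.003))]
188 [(np.float64(0.528), np.float64(-0.263), np.float64(0.06)), (np.float64(0.543), np.float64(-0.363), np.float64(-0.001)), (np.float64(0.488), np.float64(-0.217), np.float64(0.095)), (np.float64(0.475), np.float64(-0.221), np.float64(0.095)), (np.float64(0.504), np.float64(-0.381), np.float64(-0.0
[... 1435 characters left out ...]
at64(-0.31), np.float64(-0.001)), (np.float64(0.484), np.float64(-0.312), np.float64(0.001))]
200 [(np.float64(0.532), np.float64(-0.28), np.float64(0.001)), (np.float64(0.519), np.float64(-0.284), np.float64(0.001)), (np.float64(0.506), np.float64(-0.29), np.float64(0.0)), (np.float64(0.491), np.float64(-0.288), np.float64(0.005)), (np.float64(0.479), np.float64(-0.294), np.float64(0.004))]
202 [(np.float64(0.528), np.float64(-0.269), np.float64(-0.0)), (np.float64(0.516), np.float64(-0.276), np.float64(-0.002)), (np.float64(0.503), np.float64(-0.28), np.float64(-0.001)), (np.float64(0.487), np.float64(-0.274), np.float64(0.006)), (np.float64(0.478), np.float64(-0.292), np.float64(-0.003))]
```

Request:
{"method": "step_arm", "body": {
  "rows": "0 0 1 0 -1;0 0 2 0 -1;0 0 3 0 -1;0 0 3.2 0 -1;0 0 3.2 0 -1;0 0 3.2 0 -1"
}}

```text
time_s: 5.7
position: [0.4908, -0.2344, 0.0116]
tcp_rot: [180.0, -0.0, 55.5]
ft_force: [0.6, -0.2, 0.4]
width: -0.0
grip_force: 0.0
```

```bash
python3 - <<'E'
from h import *
rgb,d,K,P=cam("side");C=cloud(d,K,P)
s=bot.read_state();p=s["position"];print(p,s["ft_force"])
m=(d>0)&(np.hypot(C[...,0]-p[0],C[...,1]-p[1])<.03)&(C[...,2]>.012)&(C[...,2]<.2)
q=C[m];v,u=np.nonzero(m)
for r in range(v.max()-10,v.max()+1): k=v==r;print(r,k.sum(),u[k].min() if k.any() else'',q[k].mean(0).round(3) if k.any() else'')
save("s4",cv2.resize(rgb[140:230,300:420],(800,600),interpolation=cv2.INTER_NEAREST))
E
```

```text
[ 0.49085612 -0.23444881  0.01174762] [-0.16059344 -0.28327732  0.92028806]
189 6 368 [ 0.49  -0.22   0.089]
190 6 368 [ 0.491 -0.223  0.083]
191 8 368 [ 0.488 -0.226  0.078]
192 8 368 [ 0.488 -0.225  0.075]
193 8 368 [ 0.487 -0.223  0.073]
194 8 368 [ 0.487 -0.226  0.067]
195 8 368 [ 0.488 -0.227  0.062]
196 8 368 [ 0.487 -0.226  0.059]
197 7 368 [ 0.488 -0.225  0.055]
198 5 369 [ 0.488 -0.226  0.051]
199 1 371 [ 0.488 -0.226  0.047]
```

View pics/s4.png

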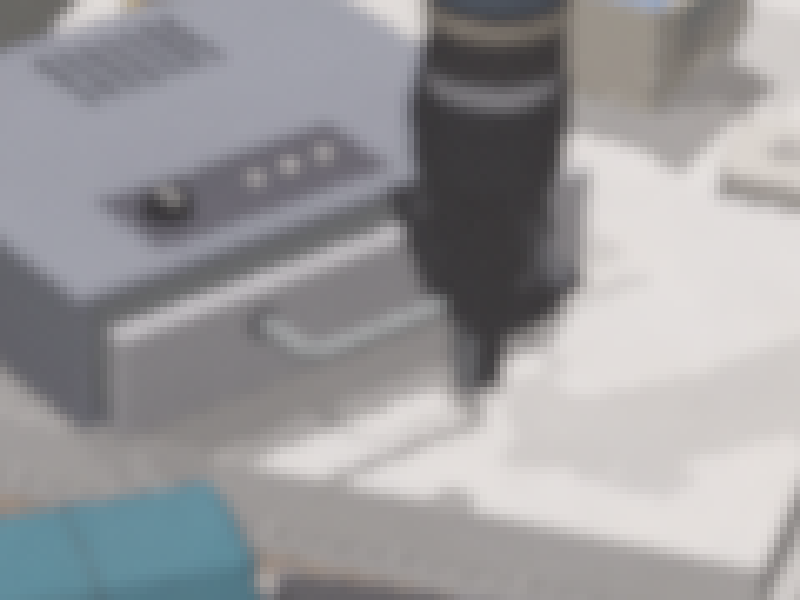

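Request:
{"method": "step_arm", "body": {
  "rows": "0 0 0.5 0 -1;0 0 1 0 -1;0 0 1.5 0 -1;0 0 2 0 -1;0 0 2.3 0 -1;0 0 2.5 0 -1;0 0 2.5 0 -1"
}}

```text
time_s: 6.62
position: [0.4903, -0.2342, -0.0139]
tcp_rot: [-180.0, 0.0, 55.5]
ft_force: [-0.7, -0.1, 0.5]
width: -0.001
grip_force: 0.0
```

Request:
{"method": "step_arm", "body": {
  "rows": "0 0 0.2 0 -1;0 0 0.4 0 -1;0 0 0.6 0 -1;0 0 0.6 0 -1"
}}

```text
time_s: 7.12
position: [0.4902, -0.234, -0.0201]
tcp_rot: [-180.0, 0.0, 55.5]
ft_force: [-0.3, 0.6, -0.1]
width: 0.002
grip_force: 0.0
```

Request:
{"method": "step_arm", "body": {
  "rows": "0 0 0.2 0 -1;0 0 0.4 0 -1;0 0 0.6 0 -1;0 0 0.6 0 -1"
}}

```text
time_s: 7.62
position: [0.4902, -0.2341, -0.0261]
tcp_rot: [-180.0, 0.0, 55.5]
ft_force: [0.2, -0.9, -0.6]
width: 0.001
grip_force: 0.0
```

Request:
{"method": "step_arm", "body": {
  "rows": "0 0 0.2 0 -1;0 0 0.4 0 -1;0 0 0.4 0 -1"
}}

```text
time_s: 8.0
position: [0.4902, -0.2341, -0.0301]
tcp_rot: [-180.0, 0.0, 55.5]
ft_force: [0.2, -0.6, -0.2]
width: 0.001
grip_force: 0.0
```

Request:
{"method": "step_arm", "body": {
  "rows": "0 0 0.2 0 -1;0 0 0.4 0 -1;0 0 0.4 0 -1"
}}

```text
time_s: 8.38
position: [0.4902, -0.2341, -0.0341]
tcp_rot: [-180.0, 0.0, 55.5]
ft_force: [1.1, 0.4, -0.3]
width: -0.003
grip_force: 0.0
```

```bash
python3 - <<'E'
from h import *
rgb,d,K,P=cam("side");C=cloud(d,K,P)
s=bot.read_state();p=s["position"];print(p,s["ft_force"])
m=(d>0)&(np.hypot(C[...,0]-p[0],C[...,1]-p[1])<.03)&(C[...,2]>.006)&(C[...,2]<.2)
q=C[m];v,u=np.nonzero(m)
for r in range(v.max()-5,v.max()+1): k=v==r;print(r,k.sum(),u[k].min() if k.any() else'',q[k].mean(0).round(3) if k.any() else'')
E
```

```text
[ 0.49024659 -0.23409404 -0.03396689] [-0.47201117  0.109977    0.10303671]
206 7 368 [ 0.487 -0.225  0.02 ]
207 8 368 [ 0.485 -0.225  0.016]
208 7 368 [ 0.486 -0.223  0.013]
209 5 369 [ 0.485 -0.222  0.01 ]
210 0  
211 1 373 [ 0.477 -0.216  0.008]
```

Request:
{"method": "step_arm", "body": {
  "rows": "0 0 0.2 0 -1;0 0 0.3 0 -1;0 0 0.3 0 -1"
}}

```text
time_s: 8.8
position: [0.4907, -0.2344, -0.035]
tcp_rot: [180.0, 0.0, 55.5]
ft_force: [-3.2, 1.6, 7.9]
width: -0.003
grip_force: 3.8
```

Request:
{"method": "step_arm", "body": {
  "rows": "0 0 0.2 0 -1;0 0 0.2 0 -1"
}}

```text
time_s: 9.05
position: [0.4908, -0.2344, -0.0351]
tcp_rot: [179.9, 0.0, 55.5]
ft_force: [-6.8, 3.3, 16.6]
width: 0.0
grip_force: 8.2
```

Request:
{"method": "step_arm", "body": {
  "rows": "0 0 0.2 0 -1;0 0 0.2 0 -1"
}}

```text
time_s: 9.3
position: [0.4908, -0.2345, -0.0351]
tcp_rot: [179.9, 0.0, 55.5]
ft_force: [-9.1, 5.2, 25.1]
width: 0.0
grip_force: 12.6
```

Request:
{"method": "step_arm", "body": {
  "rows": "0 0 -5 0 -0.1;0 0 -10 0 -0.1;0 0 -13 0 -0.1;0 5 -13 0 -0.1;0 5 -13 0 -0.1;0 5 -9 0 -0.1;0 5 -6 0 -0.1;0 5 -4.7 0 -0.1;0 5 -4.7 0 -0.1;0 5 -4.7 0 -0.1"
}}

```text
time_s: 10.55
position: [0.5326, -0.2631, 0.0079]
tcp_rot: [179.8, -0.0, 55.5]
ft_force: [0.6, -0.1, 0.2]
width: 0.45
grip_force: 0.0
```

Request:
{"method": "step_arm", "body": {
  "rows": "0 0 0 0 -1;0 0 0 0 -1;0 0 0 0 -1;0 0 0 0 -1;0 0 0 0 -1;0 0 0 0 -1",
  "force": 40
}}

```text
time_s: 11.3
position: [0.5333, -0.2636, 0.0081]
tcp_rot: [179.8, -0.0, 55.5]
ft_force: [1.5, -1.1, 5.3]
width: 0.1
grip_force: 39.1
```

Request:
{"method": "step_arm", "body": {
  "rows": "0 -1 0 0 -1;0 -2.5 0 0 -1;0 -4 0 0 -1;0 -5.5 0 0 -1;0 -7 0 0 -1;0 -8.5 0 0 -1;0 -10 0 0 -1;0 -11.5 0 0 -1;0 -13 0 0 -1;0 -14 0 0 -1;0 -14.5 0 0 -1;0 -14.5 0 0 -1"
}}

```text
time_s: 12.8
position: [0.4126, -0.1809, 0.008]
tcp_rot: [179.8, 0.0, 55.5]
ft_force: [0.4, -1.0, 9.1]
width: 0.102
grip_force: 40.3
```

Request:
{"method": "step_arm", "body": {
  "rows": "0 0 0 0 -0.1;0 0 0 0 -0.1;0 0 0 0 -0.1;0 0 -4 0 -0.1;0 0 -8 0 -0.1;0 0 -12 0 -0.1;0 0 -15 0 -0.1;0 0 -15 0 -0.1"
}}

```text
time_s: 13.8
position: [0.4136, -0.1813, 0.1587]
tcp_rot: [179.7, -0.0, 55.5]
ft_force: [0.7, -1.1, -0.8]
width: 0.45
grip_force: 0.0
```

```bash
cat >> h.py <<'E'
ZO=-.035  # reported z = true z + ZO
def oo(p):
    a=np.radians(OY);c,s=np.cos(a),np.sin(a);return np.array([[c,s],[-s,c]])@(np.asarray(p)[:2]-OC)
E
python3 - <<'E'
from h import *
rgb,d,K,P=cam("side");C=cloud(d,K,P);q=C[d>0];a=np.radians(OY);c,s=np.cos(a),np.sin(a)
o=np.c_[(q[:,:2]-OC)@np.array([[c,s],[-s,c]]).T,q[:,2]]
k=o[(abs(o[:,1])<.14)&(o[:,0]<-.15)&(abs(o[:,2]-.079)<.004)&(o[:,0]>-.4)];print("panel x'",np.percentile(k[:,0],[5,50,95]),len(k))
k=o[(abs(o[:,1])<.1)&(o[:,0]<-.15)&(abs(o[:,0]+.21)<.05)];print("floor",np.median(k[:,2]),len(k))
k=o[(abs(o[:,1])<.06)&(abs(o[:,2]-.06)<.006)&(o[:,0]<-.32)&(o[:,0]>-.4)];print("bar",len(k),np.median(k,0))
R=rgb.astype(int);br=(R[...,0]-R[...,2]>30)&(d>0)
for g in [(.605,.288),(.479,.213),(.377,.342),(.3755,.23),(.503,.361)]:
    m=br&(np.hypot(C[...,0]-g[0],C[...,1]-g[1])<.055)
    print(g,rect(C[m&(C[...,2]>.012)]),rect(C[m&(C[...,2]>.028)]))
sh((.3755,.23,.12,86),(.3755,.23,.005+ZO,86))
E
```

```text
panel x' [-0.305589   -0.29970131 -0.29088211] 200
floor 0.026140642343791543 689
bar 85 [-0.34645796  0.00476581  0.06237703]
(0.605, 0.288) (array([0.6053, 0.2909]), array([54.3, 66.4]), -12.5) (array([0.6049, 0.2892]), array([54.3, 62.8]), -12.5)
(0.479, 0.213) (array([0.4794, 0.2093]), array([52.3, 89.9]), -1.4) (array([0.4801, 0.2171]), array([51.2, 64.4]), -1.6)
(0.377, 0.342) (array([0.3767, 0.344 ]), array([49.9, 71.4]), 12.3) (array([0.3773, 0.3417]), array([49.7, 66.6]), 12.3)
(0.3755, 0.23) (array([0.3768, 0.2326]), array([50.7, 67.6]), -3.0) (array([0.3763, 0.2311]), array([51. , 63.8]), -0.5)
(0.503, 0.361) (array([0.5036, 0.3651]), array([54.1, 64.4]), -13.4) (array([0.5034, 0.3639]), array([54.1, 62.1]), -13.4)
t 13.85 p [ 0.4126 -0.1807  0.1568] rot [179.9  -0.   55.5] w 0.45 gf 0.0 F [ 0.6  -0.39 -0.38] q6 92.0
31.75 -26.32 3.64 -0.532  rows>=6.6
31.75 -26.35 18.64 -0.532  rows>=2.4
```

Request:
{"method": "step_arm", "body": {
  "rows": "31.6 -26.3 0 -0.565 1;31.6 -26.3 0 -0.565 1;31.6 -26.3 0 -0.565 1;31.6 -26.3 0 -0.565 1;31.6 -26.3 0 -0.565 1;31.6 -26.3 0 -0.565 1;31.6 -26.3 0 -0.565 1;31.6 -26.3 0 -0.565 1;31.6 -26.3 3.7 -0.565 1;31.6 -26.3 7 -0.565 1;31.6 -26.3 7 -0.565 1;31.6 -26.3 7 -0.565 1"
}}

```text
time_s: 15.35
position: [0.3745, 0.2283, 0.0865]
tcp_rot: [-180.0, 0.0, 87.8]
ft_force: [0.3, 0.9, -0.3]
width: 0.998
grip_force: 0.0
```

```bash
python3 - <<'E'
from h import *
sh((.376,.229,-.03,88))
rgb,d,K,P=cam("side");save("g1",cv2.resize(rgb[200:380,220:420],(800,600),interpolation=cv2.INTER_CUBIC))
E
```

```text
t 15.35 p [0.3745 0.2283 0.0865] rot [-180.     0.    87.8] w 0.998 gf 0.0 F [ 0.29  0.87 -0.29] q6 115.0
0.07 0.15 11.65 -0.003  rows>=1.9
```

View pics/g1.png

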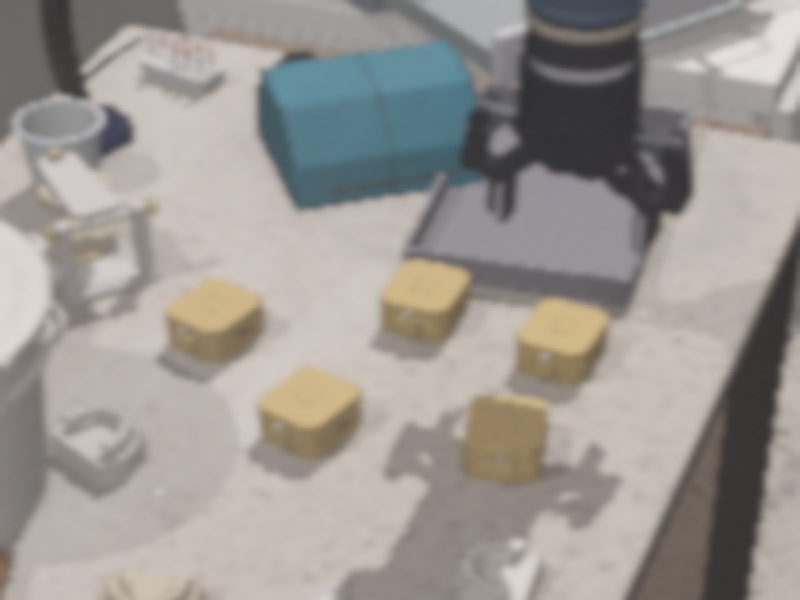

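Request:
{"method": "step_arm", "body": {
  "rows": "0 0.15 4 0 1;0 0.15 8 0 1;0 0.15 10.5 0 1;0 0.15 11.5 0 1;0 0.15 11.5 0 1;0 0.15 11.5 0 -1;0 0.15 11.5 0 -1;0 0.15 11.5 0 -1;0 0.15 11.5 0 -1;0 0.15 11.5 0 -1;0 0.15 11.5 0 -1",
  "force": 60
}}

```text
time_s: 16.77
position: [0.3781, 0.2297, -0.0267]
tcp_rot: [179.7, -0.1, 87.9]
ft_force: [2.1, -0.2, 5.2]
width: 0.577
grip_force: 63.6
```

Request:
{"method": "step_arm", "body": {
  "rows": "0 0 -2 0 -1;0 0 -5 0 -1;0 0 -9 0 -1;0 0 -12 0 -1;0 0 -12 0 -1;0 0 -12 0 -1;0 0 -12 0 -1"
}}

```text
time_s: 17.65
position: [0.3738, 0.2281, 0.0884]
tcp_rot: [-179.7, 0.1, 87.9]
ft_force: [-0.3, 0.4, -7.9]
width: 0.577
grip_force: 63.9
```

```bash
cat > w.py <<'E'
from h import *
F=[]
for _ in range(5): bot.read_camera("side");F.append(bot.read_state()["ft_force"])
print("meanF",np.mean(F,0).round(2))
E
python3 - <<'E'
import w
from h import *
for X,Y in((-.175,-.08),(-.175,0),(-.175,.08)): print(ov(X,Y))
x,y=ov(-.18,-.08)
sh((.40,0,.12,115),(x,y,.12,145.5),(x,y,.026+.005+ZO,145.5))
E
```

```text
meanF [-0.53 -0.08 -6.47]
[np.float64(0.5054654180371606), np.float64(-0.34280900362791555)]
[np.float64(0.5507779169911472), np.float64(-0.2768789085381543)]
[np.float64(0.5960904159451338), np.float64(-0.210948813448393)]
t 17.9 p [0.3753 0.2287 0.0905] rot [-179.9    0.    87.9] w 0.57 gf 63.9 F [-0.27 -0.65 -6.73] q6 115.0
-22.77 3.31 -2.94 -0.473  rows>=3.7
-56.37 14.70 -2.94 -1.006  rows>=5.7
-56.36 14.71 9.46 -1.006  rows>=2.0
```

```bash
python3 - <<'E'
from h import *
x,y=ov(-.18,-.075)
sh((.40,0,.12,115),(x,y,.12,145.5),(x,y,.002,145.5))
E
```

```text
t 17.9 p [0.3753 0.2287 0.0905] rot [-179.9    0.    87.9] w 0.57 gf 63.9 F [-0.27 -0.65 -6.73] q6 115.0
-22.77 3.31 -2.94 -0.473  rows>=3.7
-55.95 14.96 -2.94 -1.006  rows>=5.6
-55.94 14.98 8.86 -1.006  rows>=1.9
```

Request:
{"method": "step_arm", "body": {
  "rows": "-7 1 -2.5 -0.12 -1;-13 2 -2.5 -0.24 -1;-18 2.7 -2.5 -0.36 -1;-23 3.3 -2.5 -0.47 -1;-28 5 -2.5 -0.57 -1;-33 6.7 -2.5 -0.67 -1;-38 8.4 -2.5 -0.77 -1;-43 10.1 -2.5 -0.87 -1;-48 12 -2.5 -0.95 -1;-53 13.5 -2.5 -1.006 -1;-55.9 14.4 -2.5 -1.006 -1;-55.9 14.4 -2.5 -1.006 -1",
  "force": 80
}}

```text
time_s: 19.4
position: [0.499, -0.3376, 0.115]
tcp_rot: [-180.0, -0.0, 145.3]
ft_force: [-0.3, 0.2, -6.9]
width: 0.571
grip_force: 88.7
```

```bash
python3 - <<'E'
from h import *
x,y=ov(-.18,-.075)
sh((x,y,.12,145.5),(x,y,.001,145.5))
E
```

```text
t 19.4 p [ 0.499  -0.3376  0.115 ] rot [-180.    -0.   145.3] w 0.571 gf 88.7 F [-0.29  0.18 -6.88] q6 -6.0
-0.33 0.44 -0.50 -0.003  rows>=0.1
-0.33 0.44 11.40 -0.003  rows>=1.9
```

Request:
{"method": "step_arm", "body": {
  "rows": "-0.2 0.45 4 0 -1;-0.2 0.45 8 0 -1;-0.2 0.45 10.5 0 -1;-0.2 0.45 11.4 0 -1;-0.2 0.45 11.6 0 -1;-0.2 0.45 11.6 0 -1"
}}

```text
time_s: 20.15
position: [0.504, -0.3329, 0.0014]
tcp_rot: [-180.0, 0.1, 145.5]
ft_force: [0.1, 0.3, -6.5]
width: 0.571
grip_force: 88.7
```

Request:
{"method": "step_arm", "body": {
  "rows": "0 0 0.2 0 -1;0 0 0.4 0 -1;0 0 0.4 0 -1"
}}

```text
time_s: 20.52
position: [0.5055, -0.3341, 0.0005]
tcp_rot: [180.0, 0.4, 145.5]
ft_force: [-1.7, 1.1, 4.7]
width: 0.568
grip_force: 89.8
```

Request:
{"method": "step_arm", "body": {
  "rows": "0 0 -0.2 0 0.35;0 0 -0.2 0 0.35;0 0 -0.2 0 0.35;0 0 -0.2 0 0.35;0 0 -3 0 0.35;0 0 -7 0 0.35;0 0 -11 0 0.35;0 0 -12 0 0.35;0 0 -12 0 0.35"
}}

```text
time_s: 21.65
position: [0.5036, -0.3327, 0.1165]
tcp_rot: [-180.0, 0.1, 145.5]
ft_force: [-0.1, -0.0, -0.6]
width: 0.673
grip_force: 0.0
```

```bash
python3 - <<'E'
from h import *
sh((.40,0,.12,115),(.479,.214,.09,88.4),(.479,.214,-.0285,88.4))
E
```

```text
t 21.65 p [ 0.5036 -0.3327  0.1165] rot [-1.800e+02  1.000e-01  1.455e+02] w 0.673 gf 0.0 F [-0.08 -0.04 -0.64] q6 -5.0
27.38 21.56 -0.38 0.533  rows>=5.6
32.98 43.68 2.61 0.997  rows>=3.7
33.00 43.68 14.46 0.997  rows>=1.9
```

Request:
{"method": "step_arm", "body": {
  "rows": "5 4 -1 0.1 0.35;10 8 -1 0.2 0.35;15 12 -1 0.3 0.35;20 16 -1 0.4 0.35;25 20 -1 0.5 0.35;28 25 -1 0.6 1;29 30 -1 0.72 1;30.3 35 -1 0.84 1;31.7 40 -1 0.95 1;33 43.7 -1 0.997 1;33 43.7 2.5 0.997 1;33 43.7 2.5 0.997 1"
}}

```text
time_s: 23.15
position: [0.4741, 0.2137, 0.0854]
tcp_rot: [-179.4, 0.2, 88.5]
ft_force: [-0.6, -0.4, -1.4]
width: 1.002
grip_force: 0.0
```

```bash
cat > f.py <<'E'
from h import *
def flasks(n="side"):
    rgb,d,K,P=cam(n);C=cloud(d,K,P);R=rgb.astype(int)
    br=(R[...,0]-R[...,2]>30)&(R[...,1]-R[...,2]>15)&(d>0)&(C[...,2]>.026)&(C[...,2]<.05)&(C[...,0]<.7)&(C[...,1]>.15)&(C[...,1]<.6)
    k,l,st,_=cv2.connectedComponentsWithStats(br.astype(np.uint8))
    for i in range(1,k):
        if st[i,4]>120: print(n,st[i,4],*rect(C[l==i]))
E
python3 - <<'E'
from f import *
flasks()
sh((.479,.214,-.0285,88.4))
E
```

```text
side 301 [0.4795 0.2166] [52.8 64.6] -7.1
side 308 [0.6055 0.2885] [53.1 65.9] -15.1
side 351 [0.5039 0.3653] [53.6 64.3] -14.7
side 372 [0.4085 0.3606] [50.  66.3] 19.7
t 23.2 p [0.4756 0.2138 0.0877] rot [-1.796e+02  1.000e-01  8.840e+01] w 1.004 gf 0.0 F [-0.71 -0.06 -0.06] q6 108.0
0.06 0.42 11.62 0.000  rows>=1.9
```

Request:
{"method": "step_arm", "body": {
  "rows": "0 0 4 0 1;0 0 8 0 1;0 0 10.5 0 1;0 0 11.9 0 1;0 0 11.9 0 1;0 0 11.9 0 -1;0 0 11.9 0 -1;0 0 11.9 0 -1;0 0 11.9 0 -1;0 0 11.9 0 -1;0 0 11.9 0 -1",
  "force": 80
}}

```text
time_s: 24.58
position: [0.4807, 0.2153, -0.0256]
tcp_rot: [179.8, -0.1, 88.4]
ft_force: [0.6, -0.1, 6.1]
width: 0.57
grip_force: 85.5
```

Request:
{"method": "step_arm", "body": {
  "rows": "0 0 -2 0 -1;0 0 -5 0 -1;0 0 -9 0 -1;0 0 -12 0 -1;0 0 -12 0 -1;0 0 -12 0 -1;0 0 -12 0 -1"
}}

```text
time_s: 25.45
position: [0.4767, 0.2141, 0.0895]
tcp_rot: [-179.7, 0.1, 88.4]
ft_force: [0.2, -1.0, -3.3]
width: 0.572
grip_force: 84.9
```

```bash
python3 - <<'E'
import w
from h import *
x,y=ov(-.18,.0)
sh((.40,0,.12,115),(x,y,.12,145.5),(.452,.115,.1,85))
rgb,d,K,P=cam("side");C=cloud(d,K,P);m=bot.masks_of("side","pan")
m=m[0]["region"]&(d>0)&(C[...,2]>.02)&(C[...,2]<.036)
print("rim",rect(C[m]))
E
```

```text
meanF [ 0.08 -0.18 -3.3 ]
t 25.7 p [0.4781 0.2145 0.0914] rot [-179.9    0.    88.4] w 0.569 gf 84.9 F [-0.29  0.4  -3.02] q6 108.0
-21.66 -7.21 -2.84 -0.464  rows>=3.7
-48.64 8.22 -2.85 -0.997  rows>=5.0
-10.02 -2.33 -0.86 0.059  rows>=6.4
rim (array([0.4447, 0.0388]), array([165.6, 260.3]), 5.4)
```

```bash
cat >> h.py <<'E'
def pn(x,y):
    a=np.radians(5.4);return [.4447+x*np.cos(a)-y*np.sin(a),.0388+x*np.sin(a)+y*np.cos(a)]
E
python3 - <<'E'
from h import *
for Y in(-.075,0,.075):
    x,y=pn(-.033,Y);print(x,y);sh((x,y,.0925,185.4))
E
```

```text
0.41890457866698694 -0.03897272168474197
t 25.8 p [0.4784 0.2146 0.0919] rot [-180.     0.    88.4] w 0.566 gf 84.9 F [ 0.46 -0.17 -2.31] q6 108.0
-25.51 -5.24 -0.05 -1.693  rows>=9.1
0.41184645516809837 0.035694425660489026
t 25.8 p [0.4784 0.2146 0.0919] rot [-180.     0.    88.4] w 0.566 gf 84.9 F [ 0.46 -0.17 -2.31] q6 108.0
-18.07 -6.16 -0.05 -1.693  rows>=9.1
0.4047883316692098 0.11036157300572003
t 25.8 p [0.4784 0.2146 0.0919] rot [-180.     0.    88.4] w 0.566 gf 84.9 F [ 0.46 -0.17 -2.31] q6 108.0
-10.62 -7.07 -0.06 -1.693  rows>=9.1
```

Request:
{"method": "step_arm", "body": {
  "rows": "-3 -1 0 -0.17 -1;-6 -2 0 -0.34 -1;-9 -2.5 0 -0.51 -1;-12 -3 0 -0.68 -1;-15 -3.5 0 -0.85 -1;-18 -4 0 -1.02 -1;-21 -4.5 0 -1.19 -1;-24 -5 0 -1.36 -1;-25.5 -5.2 0 -1.53 -1;-25.5 -5.2 0 -1.693 -1;-25.5 -5.2 0 -1.693 -1;-25.5 -5.2 0 -1.693 -1"
}}

```text
time_s: 27.3
position: [0.4195, -0.0387, 0.0923]
tcp_rot: [-180.0, 0.0, -174.7]
ft_force: [-1.2, 0.5, -3.3]
width: 0.569
grip_force: 84.6
```

Request:
{"method": "step_arm", "body": {
  "rows": "0 0 4 0 -1;0 0 8 0 -1;0 0 10.5 0 -1;0 0 11.3 0 -1;0 0 11.5 0 -1;0 0 11.5 0 -1"
}}

```text
time_s: 28.05
position: [0.4203, -0.0388, -0.0216]
tcp_rot: [-180.0, 0.1, -174.6]
ft_force: [-1.6, 0.4, 0.9]
width: 0.568
grip_force: 84.8
```

Request:
{"method": "step_arm", "body": {
  "rows": "0 0 0 0 0.35;0 0 0 0 0.35;0 0 0 0 0.35;0 0 0 0 0.35;0 0 -3 0 0.35;0 0 -7 0 0.35;0 0 -11 0 0.35;0 0 -11.5 0 0.35;0 0 -11.5 0 0.35"
}}

```text
time_s: 29.18
position: [0.4197, -0.0389, 0.0923]
tcp_rot: [-180.0, 0.0, -174.6]
ft_force: [-0.1, -0.5, 0.2]
width: 0.678
grip_force: 0.0
```

```bash
python3 - <<'E'
from f import *
flasks();flasks("top")
sh((.4085,.36,.0925,109.7))
E
```

```text
side 320 [0.6065 0.2907] [55.3 65.6] -14.2
side 358 [0.5034 0.3642] [55.8 62.9] -7.3
side 367 [0.4084 0.3615] [50.1 68.6] 10.7
top 190 [0.604  0.2845] [53.3 64.3] -16.3
top 203 [0.503  0.3574] [53.5 59.8] -18.4
top 205 [0.4079 0.3557] [53.1 64.8] 6.1
t 29.27 p [ 0.4184 -0.0386  0.0907] rot [ 1.799e+02 -1.000e-01 -1.746e+02] w 0.673 gf 0.0 F [ 0.15  0.2  -0.33] q6 -20.0
-2.76 39.77 -0.15 1.321  rows>=7.1
```

Request:
{"method": "step_arm", "body": {
  "rows": "-0.3 5 0 0.17 0.65;-0.6 10 0 0.34 0.65;-0.9 15 0 0.51 0.65;-1.2 20 0 0.68 0.65;-1.6 25 0 0.85 0.65;-2 30 0 1.02 0.65;-2.3 35 0 1.19 0.65;-2.7 39.7 0 1.36 0.65;-2.7 39.7 0 1.473 0.65;-2.7 39.7 0 1.473 0.65;-2.7 39.7 0 1.473 0.65"
}}

```text
time_s: 30.65
position: [0.4085, 0.3581, 0.0911]
tcp_rot: [-179.9, 0.1, 101.1]
ft_force: [-0.1, 0.3, -0.3]
width: 0.824
grip_force: 0.0
```

```bash
python3 - <<'E'
from f import *
sh((.4085,.359,-.027,101))
rgb,d,K,P=cam("side");save("g2",cv2.resize(rgb[200:380,220:420],(800,600),interpolation=cv2.INTER_CUBIC))
E
```

```text
t 30.65 p [0.4085 0.3581 0.0911] rot [-1.799e+02  1.000e-01  1.011e+02] w 0.824 gf 0.0 F [-0.13  0.25 -0.31] q6 113.0
0.10 0.04 11.81 0.001  rows>=1.9
```

View pics/g2.png

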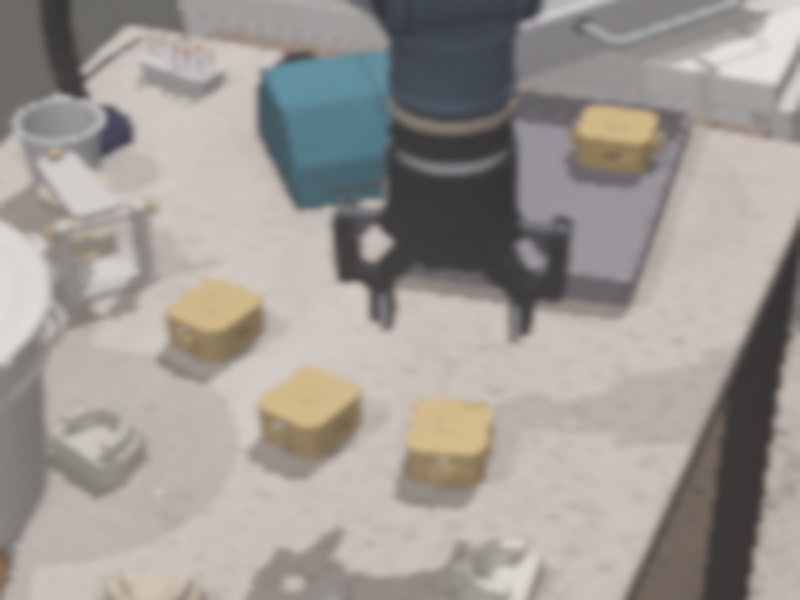

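Request:
{"method": "step_arm", "body": {
  "rows": "0 0 4 0 0.65;0 0 8 0 0.65;0 0 10.5 0 0.65;0 0 11.9 0 0.65;0 0 11.9 0 0.65;0 0 11.9 0 -1;0 0 11.9 0 -1;0 0 11.9 0 -1;0 0 11.9 0 -1;0 0 11.9 0 -1;0 0 11.9 0 -1",
  "force": 80
}}

```text
time_s: 32.08
position: [0.4106, 0.36, -0.0246]
tcp_rot: [179.8, -0.1, 101.0]
ft_force: [1.0, -0.1, 5.5]
width: 0.567
grip_force: 83.2
```

Request:
{"method": "step_arm", "body": {
  "rows": "0 0 -2 0 -1;0 0 -5 0 -1;0 0 -9 0 -1;0 0 -12 0 -1;0 0 -12 0 -1;0 0 -12 0 -1;0 0 -12 0 -1"
}}

```text
time_s: 32.95
position: [0.4075, 0.3579, 0.0905]
tcp_rot: [-179.8, 0.1, 101.0]
ft_force: [-0.3, -0.8, -2.8]
width: 0.57
grip_force: 83.0
```

```bash
python3 - <<'E'
import w
from h import *
x,y=ov(-.18,.0);sh((.40,0,.12,115),(x,y,.12,145.5))
x,y=pn(-.033,0);sh((x,y,.0925,185.4))
E
```

```text
meanF [-0.01 -0.18 -2.92]
t 33.2 p [0.4086 0.3587 0.0923] rot [-179.9    0.   101. ] w 0.571 gf 83.0 F [-0.15  0.05 -3.21] q6 113.0
-35.04 -7.69 -2.74 -0.244  rows>=5.8
-64.74 1.48 -2.73 -0.777  rows>=5.0
t 33.2 p [0.4086 0.3587 0.0923] rot [-179.9    0.   101. ] w 0.571 gf 83.0 F [-0.15  0.05 -3.21] q6 113.0
-31.77 -5.84 0.01 -1.473  rows>=7.9
```

Empty → pan, middle slot.

Request:
{"method": "step_arm", "body": {
  "rows": "-4 -0.7 0 -0.17 -1;-8 -1.4 0 -0.34 -1;-12 -2.1 0 -0.5 -1;-16 -2.9 0 -0.66 -1;-20 -3.6 0 -0.82 -1;-24 -4.3 0 -0.98 -1;-28 -5.1 0 -1.14 -1;-31.8 -5.8 0 -1.3 -1;-31.8 -5.8 0 -1.473 -1;-31.8 -5.8 0 -1.473 -1;-31.8 -5.8 0 -1.473 -1"
}}

```text
time_s: 34.58
position: [0.4127, 0.036, 0.0932]
tcp_rot: [180.0, 0.0, -174.7]
ft_force: [1.0, 1.1, -2.4]
width: 0.57
grip_force: 83.1
```

Request:
{"method": "step_arm", "body": {
  "rows": "0 0 4 0 -1;0 0 8 0 -1;0 0 10.5 0 -1;0 0 11.3 0 -1;0 0 11.5 0 -1;0 0 11.5 0 -1"
}}

```text
time_s: 35.33
position: [0.4136, 0.0361, -0.0206]
tcp_rot: [-180.0, 0.1, -174.6]
ft_force: [-3.0, -0.7, 1.1]
width: 0.567
grip_force: 83.6
```

Request:
{"method": "step_arm", "body": {
  "rows": "0 0 0 0 0.35;0 0 0 0 0.35;0 0 0 0 0.35;0 0 0 0 0.35;0 0 -3 0 0.35;0 0 -7 0 0.35;0 0 -11 0 0.35;0 0 -11.5 0 0.35;0 0 -11.5 0 0.35"
}}

```text
time_s: 36.45
position: [0.413, 0.0357, 0.0933]
tcp_rot: [-180.0, 0.0, -174.6]
ft_force: [0.3, 0.6, -0.3]
width: 0.676
grip_force: 0.0
```

```bash
python3 - <<'E'
from f import *
flasks();flasks("top")
sh((.503,.3605,.0925,76))
E
```

```text
side 315 [0.605 0.291] [53.7 64.5] -13.3
side 356 [0.5038 0.364 ] [52.5 65.7] -12.4
top 191 [0.6035 0.2824] [54.6 65.6] -8.5
top 200 [0.5011 0.3577] [53.4 58.6] -13.4
t 36.55 p [0.4117 0.0358 0.0917] rot [ 180.    -0.2 -174.6] w 0.676 gf 0.0 F [-0.96 -0.65  0.23] q6 -10.0
-12.15 31.47 -0.10 1.909  rows>=10.2
```

Request:
{"method": "step_arm", "body": {
  "rows": "-1 3 0 0.18 0.65;-2 6 0 0.36 0.65;-3 9 0 0.54 0.65;-4 12 0 0.72 0.65;-5 15 0 0.9 0.65;-6 18 0 1.08 0.65;-7.5 21 0 1.26 0.65;-9 25 0 1.44 0.65;-11 29 0 1.62 0.65;-12.1 31.4 0 1.8 0.65;-12.1 31.4 0 1.909 0.65;-12.1 31.4 0 1.909 0.65"
}}

```text
time_s: 38.05
position: [0.5025, 0.3594, 0.0908]
tcp_rot: [-179.8, 0.2, 76.1]
ft_force: [0.4, -0.3, -0.2]
width: 0.821
grip_force: 0.0
```

Request:
{"method": "step_arm", "body": {
  "rows": "0 0 4 0 0.65;0 0 8 0 0.65;0 0 10.5 0 0.65;0 0 11.9 0 0.65;0 0 11.9 0 0.65;0 0 11.9 0 -1;0 0 11.9 0 -1;0 0 11.9 0 -1;0 0 11.9 0 -1;0 0 11.9 0 -1;0 0 11.9 0 -1"
}}

```text
time_s: 39.42
position: [0.5053, 0.3605, -0.0235]
tcp_rot: [179.8, -0.1, 76.0]
ft_force: [-0.6, -1.3, 6.0]
width: 0.567
grip_force: 86.1
```

Request:
{"method": "step_arm", "body": {
  "rows": "0 0 -2 0 -1;0 0 -5 0 -1;0 0 -9 0 -1;0 0 -12 0 -1;0 0 -12 0 -1;0 0 -12 0 -1;0 0 -12 0 -1"
}}

```text
time_s: 40.3
position: [0.5017, 0.3587, 0.091]
tcp_rot: [-179.8, 0.2, 76.0]
ft_force: [-0.3, 0.0, -7.0]
width: 0.569
grip_force: 84.9
```

```bash
python3 - <<'E'
import w
from h import *
x,y=ov(-.18,.005);sh((.40,0,.12,115),(x,y,.12,145.5))
x,y=pn(-.033,0.075);sh((x,y,.0925,185.4))
E
```

```text
meanF [ 0.06  0.32 -6.74]
t 40.55 p [0.5032 0.3594 0.0933] rot [-1.799e+02  1.000e-01  7.600e+01] w 0.57 gf 84.9 F [ 0.63  0.84 -7.02] q6 133.0
-37.37 -1.33 -2.63 -0.680  rows>=6.0
-59.96 19.69 -2.63 -1.213  rows>=4.9
t 40.55 p [0.5032 0.3594 0.0933] rot [-1.799e+02  1.000e-01  7.600e+01] w 0.57 gf 84.9 F [ 0.63  0.84 -7.02] q6 133.0
-26.55 -3.53 0.11 -1.909  rows>=10.2
```

Request:
{"method": "step_arm", "body": {
  "rows": "-5 -0.2 -2.6 -0.1 -1;-10 -0.4 -2.6 -0.2 -1;-15 -0.6 -2.6 -0.3 -1;-20 -0.8 -2.6 -0.4 -1;-25 -1 -2.6 -0.5 -1;-30 -1.1 -2.6 -0.58 -1;-35 -0.8 -2.6 -0.66 -1;-39 0.5 -2.6 -0.75 -1;-43 3.9 -2.6 -0.85 -1;-47 7.6 -2.6 -0.95 -1;-51 11.3 -2.6 -1.05 -1;-55 15 -2.6 -1.15 -1"
}}

```text
time_s: 42.05
position: [0.5171, -0.2119, 0.1205]
tcp_rot: [180.0, 0.0, 142.1]
ft_force: [0.3, 0.6, -5.6]
width: 0.566
grip_force: 85.1
```

Request:
{"method": "step_arm", "body": {
  "rows": "-4.5 5.0 0 -0.063 -1;-4.5 5.0 0 -0.063 -1;-4.5 5.0 0 -0.063 -1;-4.5 5.0 0 -0.063 -1"
}}

```text
time_s: 42.55
position: [0.5819, -0.1984, 0.1209]
tcp_rot: [-180.0, 0.0, 145.5]
ft_force: [0.4, 0.3, -6.8]
width: 0.568
grip_force: 85.7
```

```bash
python3 - <<'E'
from h import *
x,y=ov(-.18,.005);sh((x,y,.12,145.5),(x,y,.0005,145.5))
E
```

```text
t 42.55 p [ 0.5819 -0.1984  0.1209] rot [-180.     0.   145.5] w 0.568 gf 85.7 F [ 0.42  0.3  -6.8 ] q6 9.0
-1.37 -7.73 0.09 0.000  rows>=1.3
-1.37 -7.72 12.04 0.000  rows>=1.9
```

Request:
{"method": "step_arm", "body": {
  "rows": "-1.4 -7.7 0 0 -1;-1.4 -7.7 0 0 -1;-1.4 -7.7 0 0 -1;-1.4 -7.7 4 0 -1;-1.4 -7.7 8 0 -1;-1.4 -7.7 11 0 -1;-1.4 -7.7 11.8 0 -1;-1.4 -7.7 12 0 -1;-1.4 -7.7 12 0 -1"
}}

```text
time_s: 43.68
position: [0.5525, -0.2696, 0.0034]
tcp_rot: [179.9, 0.2, 145.6]
ft_force: [-1.5, 3.0, 5.7]
width: 0.563
grip_force: 87.2
```

Request:
{"method": "step_arm", "body": {
  "rows": "0 0 -0.1 0 0.35;0 0 -0.1 0 0.35;0 0 -0.1 0 0.35;0 0 -0.1 0 0.35;0 0 -3 0 0.35;0 0 -7 0 0.35;0 0 -11 0 0.35;0 0 -12 0 0.35;0 0 -12 0 0.35"
}}

```text
time_s: 44.8
position: [0.551, -0.2704, 0.1206]
tcp_rot: [180.0, 0.1, 145.5]
ft_force: [0.2, -0.4, -0.2]
width: 0.677
grip_force: 0.0
```

```bash
python3 - <<'E'
from f import *
flasks();flasks("top")
rgb,d,K,P=cam("side");save("d1",cv2.resize(rgb[130:280,280:430],(700,600),interpolation=cv2.INTER_CUBIC))
sh((.40,0,.12,115),(.6045,.2875,.0925,77.5))
E
```

```text
side 316 [0.6056 0.2907] [54.3 66.1] -14.4
top 200 [0.6037 0.2825] [53. 67.] -14.5
t 44.95 p [ 0.5494 -0.2693  0.1177] rot [-180.    -0.2  145.5] w 0.674 gf 0.0 F [ 0.62 -0.95 -1.57] q6 2.0
27.56 13.74 -0.12 0.533  rows>=4.9
26.97 49.02 2.62 1.187  rows>=5.7
```

View pics/d1.png

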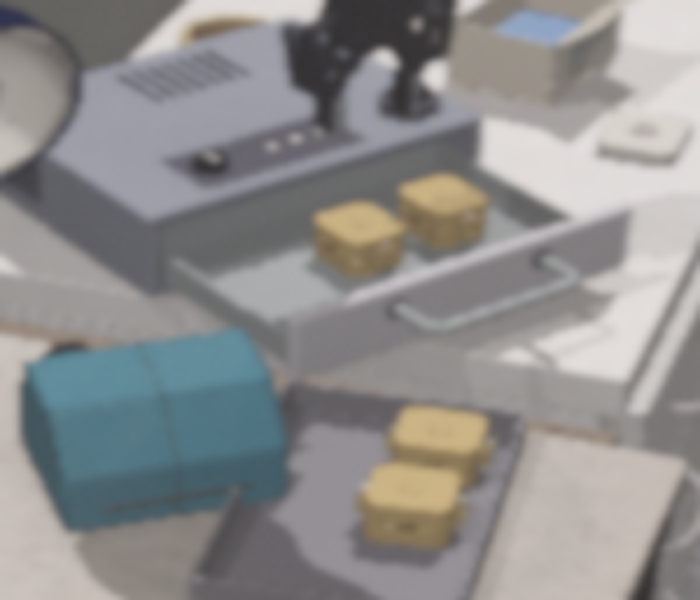

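```bash
python3 - <<'E'
from h import *
sh((.40,0,.12,115),(.45,.24,.12,77),(.6045,.2875,.0925,76))
E
```

```text
t 44.95 p [ 0.5494 -0.2693  0.1177] rot [-180.    -0.2  145.5] w 0.674 gf 0.0 F [ 0.62 -0.95 -1.57] q6 2.0
27.56 13.74 -0.12 0.533  rows>=4.9
37.03 36.35 -0.08 1.196  rows>=3.9
26.97 49.02 2.62 1.213  rows>=2.6
```

Request:
{"method": "step_arm", "body": {
  "rows": "5.5 2.7 0 0.1 0.35;11 5.5 0 0.2 0.35;16.5 8.2 0 0.3 0.35;22 11 0 0.4 0.35;27.5 13.7 0 0.53 0.65;30 19.5 0 0.7 0.65;32 25 0 0.85 0.65;34.5 31 0 1 0.65;37 36.3 0 1.15 0.65;33.5 40.5 0 1.213 0.65;30 45 0 1.213 0.65;27 49 0 1.213 0.65"
}}

```text
time_s: 46.45
position: [0.6059, 0.2876, 0.1174]
tcp_rot: [-179.8, 0.1, 76.1]
ft_force: [0.4, -0.4, 0.4]
width: 0.825
grip_force: 0.0
```

```bash
python3 - <<'E'
from h import *
bot.read_camera("top");bot.read_camera("top")
sh((.6045,.2875,.0925,76),(.6045,.2875,-.027,76))
E
```

```text
t 46.55 p [0.6074 0.2871 0.1122] rot [-179.7    0.2   76. ] w 0.826 gf 0.0 F [-0.46 -0.38 -1.11] q6 124.0
-0.02 -0.28 1.97 -0.000  rows>=0.3
0.03 -0.21 13.92 -0.000  rows>=1.9
```

Request:
{"method": "step_arm", "body": {
  "rows": "0 -0.1 4 0 0.65;0 -0.1 9 0 0.65;0 -0.1 12.5 0 0.65;0 -0.1 14.3 0 0.65;0 -0.1 14.4 0 0.65;0 -0.1 14.4 0 -1;0 -0.1 14.4 0 -1;0 -0.1 14.4 0 -1;0 -0.1 14.4 0 -1;0 -0.1 14.4 0 -1;0 -0.1 14.4 0 -1"
}}

```text
time_s: 47.92
position: [0.6066, 0.2876, -0.0208]
tcp_rot: [179.8, -0.1, 76.0]
ft_force: [0.9, -0.9, 6.2]
width: 0.569
grip_force: 85.9
```

Request:
{"method": "step_arm", "body": {
  "rows": "0 0 -2 0 -1;0 0 -5 0 -1;0 0 -9 0 -1;0 0 -12 0 -1;0 0 -12 0 -1;0 0 -12 0 -1;0 0 -12 0 -1"
}}

```text
time_s: 48.8
position: [0.6024, 0.2863, 0.0928]
tcp_rot: [-179.7, 0.2, 76.0]
ft_force: [-0.0, 0.4, -6.0]
width: 0.565
grip_force: 84.8
```

```bash
python3 - <<'E'
import w
from h import *
x,y=ov(-.18,.083);sh((.45,.2,.12,76),(.40,0,.12,115),(x,y,.12,145.5))
x,y=pn(-.033,0.075);sh((.45,.2,.0925,90),(x,y,.0925,185.4))
E
```

```text
meanF [-0.11  0.07 -5.88]
t 49.05 p [0.6039 0.2868 0.0952] rot [-1.799e+02  1.000e-01  7.600e+01] w 0.565 gf 84.8 F [ 0.    0.04 -5.89] q6 124.0
-12.14 -12.84 -2.45 0.000  rows>=2.9
-32.76 -12.86 -2.44 -0.680  rows>=3.6
-48.04 10.90 -2.46 -1.213  rows>=4.5
t 49.05 p [0.6039 0.2868 0.0952] rot [-1.799e+02  1.000e-01  7.600e+01] w 0.565 gf 84.8 F [ 0.    0.04 -5.89] q6 124.0
-12.14 -12.84 0.30 -0.244  rows>=2.8
-21.93 -15.06 0.31 -1.909  rows>=8.9
```

Request:
{"method": "step_arm", "body": {
  "rows": "-4 -4.3 -2.4 0 -1;-8 -8.6 -2.4 0 -1;-12 -12.8 -2.4 0 -1;-17 -12.8 -2.4 -0.17 -1;-22 -12.8 -2.4 -0.34 -1;-27.5 -12.8 -2.4 -0.5 -1;-32.7 -12.8 -2.4 -0.68 -1;-36 -8 -2.4 -0.8 -1;-39 -3.2 -2.4 -0.9 -1;-42 1.6 -2.4 -1 -1;-45 6.3 -2.4 -1.1 -1;-48 10.9 -2.4 -1.213 -1"
}}

```text
time_s: 50.55
position: [0.5955, -0.2066, 0.1204]
tcp_rot: [180.0, 0.0, 145.7]
ft_force: [0.6, 0.3, -4.7]
width: 0.567
grip_force: 85.6
```

```bash
python3 - <<'E'
from h import *
bot.read_camera("top");bot.read_camera("top");bot.read_camera("top")
x,y=ov(-.18,.083);sh((x,y,.12,145.5),(x,y,.0055,145.5))
E
```

```text
t 50.7 p [ 0.5948 -0.2073  0.1173] rot [-180.    -0.2  145.4] w 0.563 gf 85.4 F [-1.21  1.1  -5.39] q6 9.0
0.19 0.07 -0.27 -0.003  rows>=0.1
0.15 0.08 11.18 -0.003  rows>=1.8
```

Request:
{"method": "step_arm", "body": {
  "rows": "0 0 0 0 -1;0 0 4 0 -1;0 0 8 0 -1;0 0 10.5 0 -1;0 0 11.2 0 -1;0 0 11.4 0 -1;0 0 11.4 0 -1"
}}

```text
time_s: 51.58
position: [0.5956, -0.2055, 0.0085]
tcp_rot: [180.0, 0.2, 145.5]
ft_force: [-0.5, 0.2, -5.7]
width: 0.564
grip_force: 85.3
```

Request:
{"method": "step_arm", "body": {
  "rows": "0 0 0.2 0 -1;0 0 0.4 0 -1;0 0 0.5 0 -1;0 0 0.5 0 -1"
}}

```text
time_s: 52.08
position: [0.5969, -0.2065, 0.0062]
tcp_rot: [179.9, 0.4, 145.5]
ft_force: [-2.2, 1.0, 6.7]
width: 0.564
grip_force: 86.9
```

Request:
{"method": "step_arm", "body": {
  "rows": "0 0 -0.2 0 0.35;0 0 -0.2 0 0.35;0 0 -0.2 0 0.35;0 0 -0.2 0 0.35;0 0 -3 0 0.35;0 0 -7 0 0.35;0 0 -11 0 0.35;0 0 -12.5 0 0.35;0 0 -12.5 0 0.35;0 0 -12.5 0 0.35"
}}

```text
time_s: 53.32
position: [0.5931, -0.2046, 0.1237]
tcp_rot: [-180.0, -0.2, 145.5]
ft_force: [0.6, -0.2, -0.8]
width: 0.674
grip_force: 0.0
```

```bash
python3 - <<'E'
from f import *
sh((.4126,-.1809,.12,55.5))
rgb,d,K,P=cam("side");save("d2",cv2.resize(rgb[130:280,280:430],(700,600),interpolation=cv2.INTER_CUBIC))
C=cloud(d,K,P);q=C[d>0];a=np.radians(OY);c,s=np.cos(a),np.sin(a)
o=np.c_[(q[:,:2]-OC)@np.array([[c,s],[-s,c]]).T,q[:,2]]
k=o[(abs(o[:,1])<.06)&(abs(o[:,2]-.06)<.006)&(o[:,0]<-.32)&(o[:,0]>-.4)];print("bar",len(k),np.median(k,0))
E
```

```text
t 53.33 p [ 0.5931 -0.2046  0.1237] rot [-180.    -0.2  145.5] w 0.674 gf 0.0 F [ 0.59 -0.21 -0.76] q6 9.0
16.22 -8.26 0.44 1.571  rows>=8.4
bar 87 [-0.33792607 -0.00329809  0.06267994]
```

View pics/d2.png

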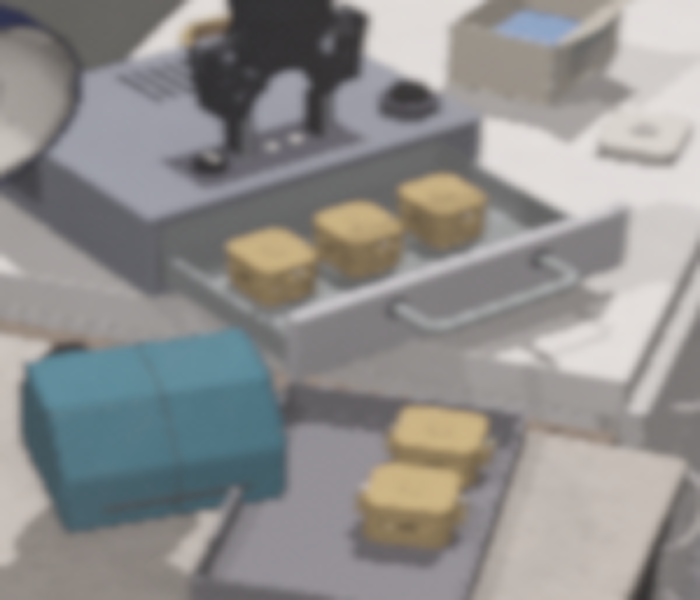

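Request:
{"method": "step_arm", "body": {
  "rows": "1.8 -0.9 0 0.18 -0.1;3.6 -1.8 0 0.36 -0.1;5.4 -2.7 0 0.54 -0.1;7.2 -3.6 0 0.72 -0.1;9 -4.5 0 0.9 -0.1;10.8 -5.4 0 1.08 -0.1;12.6 -6.3 0 1.26 -0.1;14.4 -7.2 0 1.44 -0.1;16.2 -8.2 0 1.571 -0.1;16.2 -8.2 0 1.571 -0.1;16.2 -8.2 0 1.571 -0.1"
}}

```text
time_s: 54.75
position: [0.4143, -0.1808, 0.1253]
tcp_rot: [-179.9, -0.0, 55.6]
ft_force: [0.1, -0.3, 0.9]
width: 0.451
grip_force: 0.0
```

```bash
python3 - <<'E'
from h import *
sh((.4126,-.1809,.12,55.5),(.4126,-.1809,.008,55.5))
E
```

```text
t 54.75 p [ 0.4143 -0.1808  0.1253] rot [-179.9   -0.    55.6] w 0.451 gf 0.0 F [ 0.09 -0.25  0.86] q6 92.0
-0.10 -0.14 0.53 0.002  rows>=0.1
-0.11 -0.13 11.73 0.002  rows>=1.8
```

Request:
{"method": "step_arm", "body": {
  "rows": "-0.1 -0.1 4 0 -0.1;-0.1 -0.1 8 0 -0.1;-0.1 -0.1 11 0 -0.1;-0.1 -0.1 11.7 0 -0.1;-0.1 -0.1 11.7 0 -0.1;-0.1 -0.1 11.7 0 -1;-0.1 -0.1 11.7 0 -1;-0.1 -0.1 11.7 0 -1;-0.1 -0.1 11.7 0 -1;-0.1 -0.1 11.7 0 -1;-0.1 -0.1 11.7 0 -1",
  "force": 40
}}

```text
time_s: 56.12
position: [0.415, -0.1825, 0.0114]
tcp_rot: [179.7, -0.0, 55.5]
ft_force: [1.8, -1.1, 6.0]
width: 0.097
grip_force: 39.3
```

Request:
{"method": "step_arm", "body": {
  "rows": "0 0.5 0 0 -1;0 1.5 0 0 -1;0 2.5 0 0 -1;0 3.5 0 0 -1;0 4.5 0 0 -1;0 5.5 0 0 -1;0 6.5 0 0 -1;0 7.5 0 0 -1;0 8.5 0 0 -1;0 9.5 0 0 -1;0 10.5 0 0 -1;0 11 0 0 -1"
}}

```text
time_s: 57.62
position: [0.5043, -0.2438, 0.0115]
tcp_rot: [179.9, -0.0, 55.5]
ft_force: [-1.8, 1.4, 10.1]
width: 0.099
grip_force: 39.8
```

Request:
{"method": "step_arm", "body": {
  "rows": "0 0.5 0 0 -1;0 1 0 0 -1;0 1.5 0 0 -1;0 2 0 0 -1;0 2.5 0 0 -1;0 3 0 0 -1;0 3.3 0 0 -1;0 3.6 0 0 -1;0 3.9 0 0 -1;0 4.2 0 0 -1;0 4.5 0 0 -1;0 4.5 0 0 -1"
}}

```text
time_s: 59.12
position: [0.5414, -0.2691, 0.0115]
tcp_rot: [179.9, -0.0, 55.5]
ft_force: [-0.8, 1.6, 7.9]
width: 0.098
grip_force: 39.6
```

```bash
python3 - <<'E'
from h import *
sh();print(oo(bot.read_state()["position"]))
E
```

```text
t 59.12 p [ 0.5414 -0.2691  0.0115] rot [179.9  -0.   55.5] w 0.098 gf 39.6 F [-0.75  1.58  7.85] q6 92.0
[-0.18714767  0.00104963]
```

Request:
{"method": "step_arm", "body": {
  "rows": "0 0.1 0 0 -1;0 0.2 0 0 -1;0 0.3 0 0 -1;0 0.4 0 0 -1;0 0.5 0 0 -1;0 0.6 0 0 -1;0 0.65 0 0 -1;0 0.7 0 0 -1;0 0.7 0 0 -1"
}}

```text
time_s: 60.25
position: [0.5466, -0.2727, 0.0115]
tcp_rot: [180.0, -0.0, 55.5]
ft_force: [-1.5, 2.2, 8.0]
width: 0.099
grip_force: 39.7
```

Request:
{"method": "step_arm", "body": {
  "rows": "0 0.05 0 0 -1;0 0.1 0 0 -1;0 0.15 0 0 -1;0 0.2 0 0 -1;0 0.2 0 0 -1"
}}

```text
time_s: 60.88
position: [0.5482, -0.2739, 0.0115]
tcp_rot: [180.0, -0.0, 55.5]
ft_force: [-0.4, 2.4, 10.0]
width: 0.097
grip_force: 39.7
```

Request:
{"method": "step_arm", "body": {
  "rows": "0 0.05 0 0 -1;0 0.1 0 0 -1;0 0.15 0 0 -1;0 0.2 0 0 -1;0 0.25 0 0 -1;0 0.3 0 0 -1;0 0.3 0 0 -1"
}}

```text
time_s: 61.75
position: [0.5507, -0.2755, 0.0114]
tcp_rot: [180.0, -0.0, 55.5]
ft_force: [-1.4, 1.4, 8.5]
width: 0.1
grip_force: 39.7
```

Request:
{"method": "step_arm", "body": {
  "rows": "0 0.05 0 0 -1;0 0.1 0 0 -1;0 0.15 0 0 -1;0 0.2 0 0 -1;0 0.2 0 0 -1"
}}

```text
time_s: 62.38
position: [0.5508, -0.2756, 0.0114]
tcp_rot: [-179.8, -0.0, 55.5]
ft_force: [-3.8, 2.8, 11.0]
width: 0.097
grip_force: 40.0
```

Request:
{"method": "step_arm", "body": {
  "rows": "0 0.1 0 0 -1;0 0.2 0 0 -1;0 0.3 0 0 -1;0 0.3 0 0 -1"
}}

```text
time_s: 62.88
position: [0.5506, -0.2755, 0.0114]
tcp_rot: [-179.5, -0.0, 55.5]
ft_force: [-9.8, 6.0, 16.1]
width: 0.095
grip_force: 40.5
```

Request:
{"method": "step_arm", "body": {
  "rows": "0 -0.3 0 0 -1;0 -0.35 0 0 -0.1;0 -0.35 0 0 -0.1;0 -0.35 0 0 -0.1;0 -0.35 0 0 -0.1;0 -0.35 -3 0 -0.1;0 -0.35 -8 0 -0.1;0 -0.35 -13 0 -0.1;0 -0.35 -17 0 -0.1;0 -0.35 -17 0 -0.1"
}}

```text
time_s: 64.12
position: [0.5542, -0.2782, 0.1845]
tcp_rot: [179.5, -0.0, 55.5]
ft_force: [0.8, 0.9, -0.1]
width: 0.452
grip_force: 0.0
```

```bash
python3 - <<'E'
from h import *
for n in("side","top"):
    rgb,d,K,P=cam(n);C=cloud(d,K,P);q=C[d>0];a=np.radians(OY);c,s=np.cos(a),np.sin(a)
    o=np.c_[(q[:,:2]-OC)@np.array([[c,s],[-s,c]]).T,q[:,2]]
    k=o[(abs(o[:,1])<.05)&(abs(o[:,2]-.062)<.006)&(o[:,0]<-.155)&(o[:,0]>-.22)]
    if len(k): print(n,"bar",len(k),np.median(k,0))
    b=bot.masks_of(n,"start_top")
    if b:
        m=b[0]["region"]&(d>0);w=C[m];w=w[w[:,2]>.105];print(n,"button",b[0]["confidence"],len(w),w.mean(0).round(4),((w.min(0)+w.max(0))/2).round(4),oo(w.mean(0)))
    if n=="side":save("e1",cv2.resize(rgb[130:240,290:420],(700,600),interpolation=cv2.INTER_CUBIC))
x,y=ov(-.081,-.1145);print(x,y);sh((x,y,.14,55.5),(x,y,.112+ZO+.01,55.5))
E
```

```text
side bar 68 [-0.17917508  0.00229647  0.06227314]
top bar 3 [-0.1776685  -0.04439353  0.06050838]
top button 0.45 63 [ 0.5629 -0.4283  0.1124] [ 0.5635 -0.4294  0.1165] [-0.07927982 -0.11794247]
0.5633922645937233 -0.42448354340630934
t 64.33 p [ 0.551  -0.2762  0.1772] rot [-179.8    0.    55.5] w 0.447 gf 0.0 F [ 0.24 -0.63  0.35] q6 92.0
-11.52 9.43 3.69 0.000  rows>=2.5
-11.52 9.45 8.99 0.000  rows>=0.8
```

View pics/e1.png

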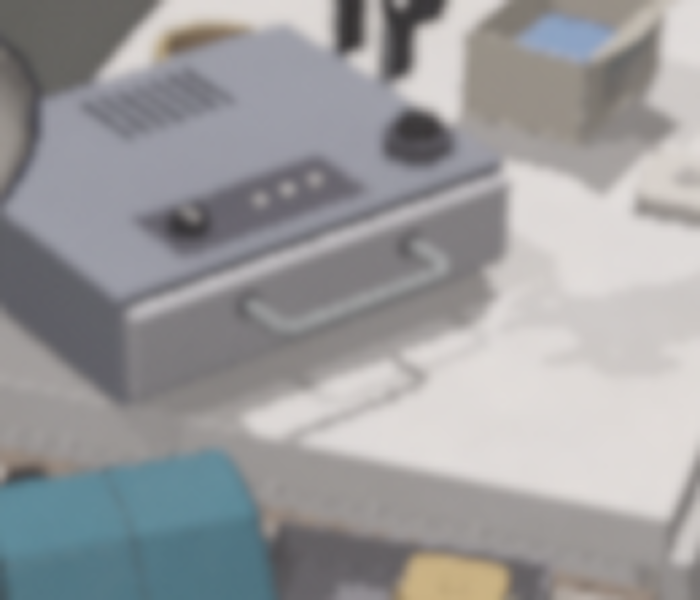

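Request:
{"method": "step_arm", "body": {
  "rows": "-5 4 0 0 -1;-10 8 0 0 -1;-11.6 9.5 0 0 -1;-11.6 9.5 0 0 -1;-11.6 9.5 3 0 -1;-11.6 9.5 6 0 -1;-11.6 9.5 8 0 -1;-11.6 9.5 8.6 0 -1;-11.6 9.5 8.6 0 -1;-11.6 9.5 8.6 0 -1"
}}

```text
time_s: 65.58
position: [0.5651, -0.4262, 0.0948]
tcp_rot: [179.9, 0.0, 55.5]
ft_force: [0.8, -0.0, -0.2]
width: -0.001
grip_force: 0.0
```

Request:
{"method": "step_arm", "body": {
  "rows": "0 0 0.5 0 -1;0 0 1 0 -1;0 0 1.4 0 -1;0 0 1.7 0 -1;0 0 2 0 -1;0 0 2 0 -1"
}}

```text
time_s: 66.32
position: [0.5642, -0.426, 0.0736]
tcp_rot: [-180.0, 0.0, 55.5]
ft_force: [-1.3, 1.1, 2.6]
width: -0.001
grip_force: 1.6
```

Request:
{"method": "step_arm", "body": {
  "rows": "0 0 0.1 0 -1;0 0 0.2 0 -1;0 0 0.3 0 -1;0 0 0.3 0 -1"
}}

```text
time_s: 66.82
position: [0.5642, -0.4261, 0.071]
tcp_rot: [180.0, 0.0, 55.5]
ft_force: [-2.1, 2.1, 6.2]
width: 0.001
grip_force: 3.0
```

Request:
{"method": "step_arm", "body": {
  "rows": "0 0 0.1 0 -1;0 0 0.2 0 -1;0 0 0.3 0 -1;0 0 0.3 0 -1"
}}

```text
time_s: 67.32
position: [0.5643, -0.4261, 0.0709]
tcp_rot: [179.9, 0.0, 55.5]
ft_force: [-5.5, 4.3, 12.5]
width: 0.001
grip_force: 6.6
```

Request:
{"method": "step_arm", "body": {
  "rows": "0 0 0.1 0 -1;0 0 0.2 0 -1;0 0 0.2 0 -1"
}}

```text
time_s: 67.7
position: [0.5644, -0.4262, 0.0708]
tcp_rot: [179.8, 0.0, 55.5]
ft_force: [-7.0, 6.0, 18.0]
width: -0.0
grip_force: 9.0
```

Request:
{"method": "step_arm", "body": {
  "rows": "0 0 -1 0 -1;0 0 -4 0 -1;0 0 -8 0 -1;0 0 -12 0 -1;-5 -8 -12 0 -1;-5 -8 -12 0 -1;-5 -8 -12 0 -1"
}}

```text
time_s: 68.58
position: [0.4684, -0.4222, 0.1841]
tcp_rot: [-179.9, -0.0, 55.4]
ft_force: [0.8, -0.2, -0.2]
width: -0.002
grip_force: 0.0
```

```bash
python3 - <<'E'
from h import *
sh()
rgb,d,K,P=cam("side");C=cloud(d,K,P);q=C[d>0];a=np.radians(OY);c,s=np.cos(a),np.sin(a)
o=np.c_[(q[:,:2]-OC)@np.array([[c,s],[-s,c]]).T,q[:,2]]
k=o[(abs(o[:,1])<.05)&(abs(o[:,2]-.062)<.006)&(o[:,0]<-.155)&(o[:,0]>-.22)];print("bar",len(k),np.median(k,0))
save("z",cv2.resize(rgb[110:410,220:460],(640,800))[:600])
E
```

```text
t 68.58 p [ 0.4684 -0.4222  0.1841] rot [-179.9   -0.    55.4] w -0.002 gf 0.0 F [ 0.84 -0.16 -0.17] q6 77.0
bar 66 [-0.17785745  0.00433337  0.06263506]
```

View pics/z.png

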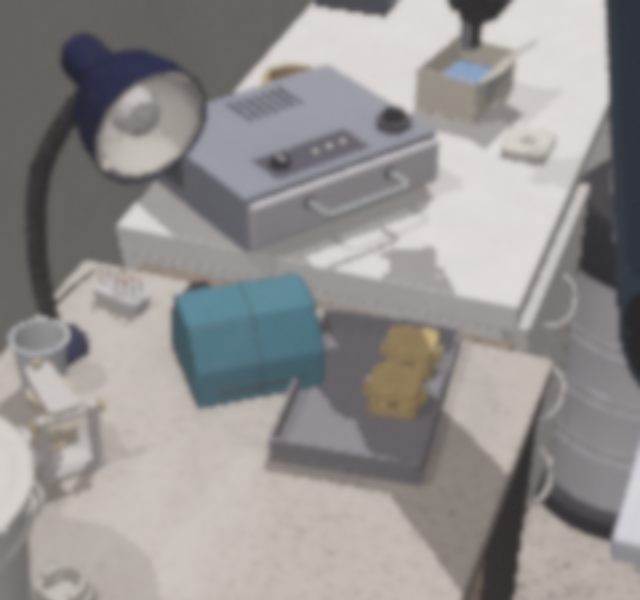

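The drawer is shut, the two empties lie flat in the pan, and the arm is clear of everything, so I'm handing the job in.

```bash
python3 -c "
from station import bot
print(bot.job_done())"
```

```text
the job is handed in; nothing more can be done
None
```

I handed the job in: three packed flasks are in the shut drawer, two empty ones are flat in the case pan, and the start button was pressed all the way down after the drawer was closed, at about 68 s on the robot's clock.

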